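# Ease the spring clip off a microscope's guide post with a wedge

### The job

One of the two white microscope housings on the bench has a wire spring clip round its steel post. Take the steel wedge from the tool rack and push it straight down inside the clip's loop, between the post and the clip's closed end and with its flat face towards the post, until the clip has been spread and pushed right off the post; then put the wedge back upright in the slot it came from. Leave the clip lying flat on top of the housing, and do not touch the clip with the gripper.

Things in the scene. Friction and masses are not known exactly. Their poses are not given: they have to be found in the camera images.
- post (a point): Foot of the 16 mm steel post (on its axis) on the top of a white block 120 x 80 mm, 72 mm high; the post ends 11 mm above. +x: from the post over the pocket, the way the clip comes off; z up. Pocket: x 9 to 58, y -13 to 13 mm, 67 mm deep. The twin block has a solid collar, no clip. Push in until the flange is 12 to 15 mm above the top.
- clip: Spring clip, a U of 5 mm steel wire, 43 x 51 mm, flat on the block's top, round the post. Origin: underside, at the post's axis when on; +x to the closed end (bow), whose inside is at x = 22 mm: a gap 14 mm long, 41 wide, between post and bow. The legs pinch in behind the post; about 5 N on the bow spreads them, and they come off after about 13 mm of travel.
- wedge_grip (a point): Centre of the wedge's square black handle, 24 x 24 x 50 mm high, upright in one of the rack's 3 slots (the other 2 tools have round handles). Flange 60 (x) x 40 x 6 mm below it: underside 31 mm under this point, resting on the rack's top, 86 mm high. +x: sloping side, facing away from the robot at the start; z up. Slot 42 (x) x 22 mm, centred on the wedge at the start.
- wedge_tip (a point): Middle of the wedge blade's lower end, on the handle's axis, 105 mm below its centre; same axes. Steel blade 74 mm long, 10 mm wide (y). Flat upright face at x = -14 mm; sloping face at x = -10 mm at the tip (4 mm thick) to x = 14 mm (28 mm thick) from 60 mm above the tip. Goes in with its +x along the post's +x, flat face 2 to 8 mm from the post's surface.
Mind the look-alikes: they are no part of the job. Leave any blue look-alike of the clip alone. Leave any purple look-alike of the part that bears post alone.

How it is judged:
By the outcome, as a careful person would: the job done as asked, in the order asked, and still so for the second after the job is handed in, with the robot touching nothing.
It also fails if it takes over 51 s, if anything falls off the work surface, if the arm or the gripper's body presses on something with over 40 N, if the wrist force passes 120 N, or if a joint passes its speed limit or range.

### The arm

A 6-joint arm with a two-finger parallel gripper is mounted at the origin on the work surface. World frame = base frame: x ahead of the robot, y to its left, z up, the work surface at z = 0. Lengths are in m, angles in rad, forces in N, time in s.
With the tool pointing down it reaches from about 0.3 to 0.875 m from the base axis. Payload 6.4 kg.
Tool frame: the origin (TCP) lies between the finger pads; the fingertips stand env.tip_reach ahead of it and the grasp point (between the pads) is the TCP (env.tip_reach is the distance from the TCP to the fingertips, in m); z points along the fingers, y is the direction in which the jaws open and shut (so a half turn about z gives the same grasp; the last joint's range is limited). The gripper opens to 85 mm and grips with 20 to 120 N. Pads are 22 mm wide; open, the fingers measure 114 mm over their backs; the gripper's body (76 mm by 85 mm) begins 54 mm behind the grasp point. The pads swing forward as they close: fully open they stand 13 mm farther back than shut.
Start: joints at [1.112, 0.181, 1.607, -0, 1.354, -0.206], TCP at [0.144, 0.557, 0.25] pointing down, gripper open.
Joint ranges: [-2.99, 2.99], [-0.89, 2.07], [0.3, 2.58], [-1.14, 4.28], [0, 2.63], [-3.12, 3.12]. Speed limits (rad/s): [2.57, 2.57, 3.01, 3.14, 3.14, 3.14].

### API

Orientations are given as [roll, pitch, yaw] about the fixed x, y, z axes, in that order (R = Rz(yaw) Ry(pitch) Rx(roll)).
In Python, from bench import env gives the robot as it stands. The module is installed in compiled form; this text tells all that it offers.
- The arm moves only by the tool step_arm, never from a script. Its argument "plan" is a list of rows, each an object of numbers: "gripper": the finger opening in m, from 0 to 0.0854; "tx", "ty", "tz": the shift along the tool's x, y, z in m; "twist": the turn about the tool's z in rad. A call has 1 to 10 rows; each row shifts and turns the commanded pose from where the row before left it, along the tool's axes as they then stand; what a row does not reach is not made up. A row lasts 1/12 s, in which the tool goes at most 41.7 mm and 7.16 degrees, less where a joint would pass 70% of its speed; a pose out of reach is approached as far as the arm can. A call is refused whole if a number of a shift passes 0.0417 or a number of a turn 0.125, either way. A call with a gripper value outside its range is refused whole. The fingers move at their own pace and stop on an object; "squeeze" is the grip in N (left out, the last holds). Time passes only in rows, so rows that do not move let the fingers close. It gives the time, the measured TCP pose, the force and the opening at its end, in the units of the state.
- env.get_state(): the state, without advancing time (a new reading comes with each control period).
- env.get_image(name): name is "scene" or "side" or "wrist"; returns a dict with "img" (384x512x3 uint8, blue, green, red), "intrinsics" (3x3 intrinsics, pixels), "eye" and "attitude" of the camera in the world. Camera axes: x right, y down, z forward; pixel columns grow to the right and rows downward; lengths in m; the calibration is good to about 2 mm. A picture is of the moment at which its call begins. There is no depth.
- env.job_done(): hands the job in, once; it reports no verdict.
Trained networks look in a picture, given as the dict that the camera call returned (one of the last four; its "shot" number tells which), for a name from the list of things; names that differ only in an ending like _2 or _b are one class to them, and where a whole thing is asked for, a point or a joint stands for the part that bears it (a point fixed in the world has none). Each returns a list of dicts, best first, with "p" (0 to 1); they miss things now and then, are a little off and sometimes report something else, mostly with a low value. They report only what shows in the picture. A call takes as long as a camera call. They do not tell look-alikes from the thing itself.
- env.spot_in(label, picture): "point" ([x, y, z] in m, in the coordinates of the camera as it stood for that picture, good to about 4 mm: the middle of the surface that is visible of it).
- env.silhouettes(label, picture): "pixels" (384x512 bool, what is visible of it).
The state is a dict: "time_s": time; "q": joint angles; "dq": joint speeds; "joint_efforts": joint torques, N m; "tool_pos": TCP position; "ee_rot": TCP orientation; "contact_force": force on the tool from outside, world axes, zero at the start; "ft_torque": the same for the moment, N m; "gripper_width": finger opening in m.
Only numpy, scipy, OpenCV 4.12 (cv2) and the standard library are available. Lean on these libraries where they do the work, as an engineer would, in place of code of your own. Each camera call takes 0.05 s, during which the arm holds its last target.

## Working session

There is one attempt and no reset: what is moved stays moved. The work goes in short steps, Python scripts to look and compute and a tool call to move; the robot and the scene stay as the last step left them, time stands still between calls to the robot, and variables do not carry over. Pictures are saved under pics/ and viewed, and the job is handed in when it is done.

Besides the shell and the picture viewer there is one more tool, called after ">>>" as name([rows], argument=value, ...), one row to a line, values as JSON. step_arm: Moves the arm, as the interface text tells. Its arguments: {"type":"object","properties":{"plan":{"type":"array"},"squeeze":{"type":"number"}},"required":["plan"]}

```bash
mkdir -p pics; cat > h.py <<'E'
import numpy as np, cv2
from bench import env
def save(p,name,crop=None,scale=1):
    im=p["img"]
    if crop: x0,y0,x1,y1=crop; im=im[y0:y1,x0:x1]
    if scale!=1: im=cv2.resize(im,None,fx=scale,fy=scale,interpolation=cv2.INTER_CUBIC)
    cv2.imwrite("pics/"+name+".png",im)
def R_of(p):
    a=np.array(p["attitude"],float)
    if a.shape==(3,3): return a
    from scipy.spatial.transform import Rotation as Ro
    return Ro.from_euler('xyz',a).as_matrix() if a.size==3 else Ro.from_quat(a).as_matrix()
def towld(p,c): return R_of(p)@np.array(c)+np.array(p["eye"])
def proj(p,w):
    c=R_of(p).T@(np.array(w)-np.array(p["eye"])); K=np.array(p["intrinsics"]); u=K@c; return u[:2]/u[2]
def atz(p,uv,z):
    K=np.array(p["intrinsics"]); d=R_of(p)@np.linalg.solve(K,[uv[0],uv[1],1]); e=np.array(p["eye"]); return e+d*(z-e[2])/d[2]
E
python3 - <<'E'
from h import *
print(env.get_state(), env.tip_reach)
for n in ["scene","side","wrist"]:
    p=env.get_image(n); save(p,n+"0"); print(n,p["eye"],p["attitude"],p["intrinsics"])
    for l in ["post","clip","wedge_grip","wedge_tip"]:
        for r in env.spot_in(l,p)[:5]: print(l,round(r["p"],2),towld(p,r["point"]).round(3),proj(p,towld(p,r["point"])).round())
E
```

```text
{'time_s': 0.0, 'q': array([ 1.11167525e+00,  1.81557608e-01,  1.60800618e+00, -5.57734610e-06,
        1.35377661e+00, -2.06276028e-01]), 'dq': array([ 0.00094959,  0.00049893, -0.00061984, -0.00041723, -0.00086318,
       -0.00091909]), 'joint_efforts': array([-1.73700504e-03, -4.44857597e+01, -3.51342416e+01, -4.08614887e-04,
        8.88254464e-03, -3.75359818e-06]), 'tool_pos': array([0.14358055, 0.55625472, 0.24937568]), 'ee_rot': array([-3.13988084e+00, -3.52637802e-04,  2.88874851e+00]), 'contact_force': array([-0.17156929, -0.08242133, -0.86373814]), 'ft_torque': array([-0.0014229 ,  0.01096157,  0.03188025]), 'gripper_width': 0.08552994010156097} 0.019
scene [1.0158729  0.40033833 0.96251876] [-2.51939051  0.01478921  2.15170417] [[434.90222916   0.         257.69778373]
 [  0.         434.90222916 191.03200944]
 [  0.           0.           1.        ]]
post 0.92 [0.411 0.429 0.072] [417. 242.]
post 0.58 [0.587 0.093 0.069] [254. 230.]
clip 0.56 [ 0.598 -0.024  0.   ] [215. 225.]
clip 0.48 [0.56  0.088 0.077] [259. 219.]
wedge_grip 0.63 [ 0.554 -0.278  0.1  ] [144. 149.]
wedge_tip 0.77 [ 0.552 -0.276  0.098] [145. 149.]
side [ 0.21165797 -0.53676623  0.82687088] [-2.40961013  0.00940401 -0.42385087] [[414.16886954   0.         252.67900824]
 [  0.         414.16886954 186.3522325 ]
 [  0.           0.           1.        ]]
post 0.98 [0.392 0.4   0.061] [178. 125.]
post 0.59 [0.556 0.058 0.063] [283. 187.]
post 0.53 [0.554 0.08  0.078] [279. 177.]
post 0.22 [ 0.53  -0.294  0.096] [357. 306.]
clip 0.46 [ 0.601 -0.025  0.006] [314. 219.]
wedge_grip 0.81 [ 0.531 -0.291  0.094] [357. 305.]
wedge_tip 0.91 [ 0.53  -0.292  0.095] [357. 306.]
wrist [0.06771652 0.57602225 0.37482111] [ 2.82823418e+00 -6.38001762e-04  1.31641422e+00] [[294.5384273    0.         255.87051871]
 [  0.         294.5384273  193.87585593]
 [  0.           0.           1.        ]]
post 0.97 [0.335 0.43  0.052] [201. 328.]
```

View pics/scene0.png

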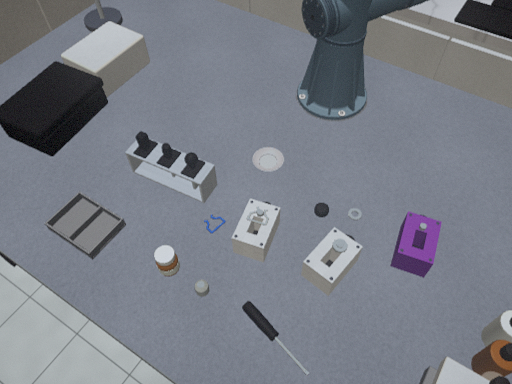

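View pics/side0.png

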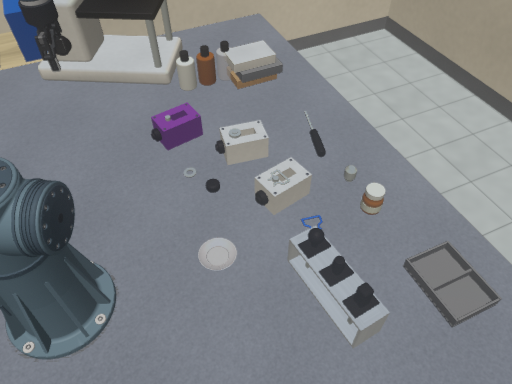

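```bash
python3 - <<'E'
import cv2
a=cv2.imread('pics/scene0.png');b=cv2.imread('pics/side0.png')
def c(i,x0,y0,x1,y1,n): cv2.imwrite('pics/'+n+'.png',cv2.resize(i[y0:y1,x0:x1],None,fx=5,fy=5,interpolation=cv2.INTER_CUBIC))
c(a,190,170,330,280,'s_clip');c(a,90,90,230,200,'s_rack');c(b,230,130,370,250,'d_clip')
E
```

```text
(no output)
```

View pics/s_clip.png

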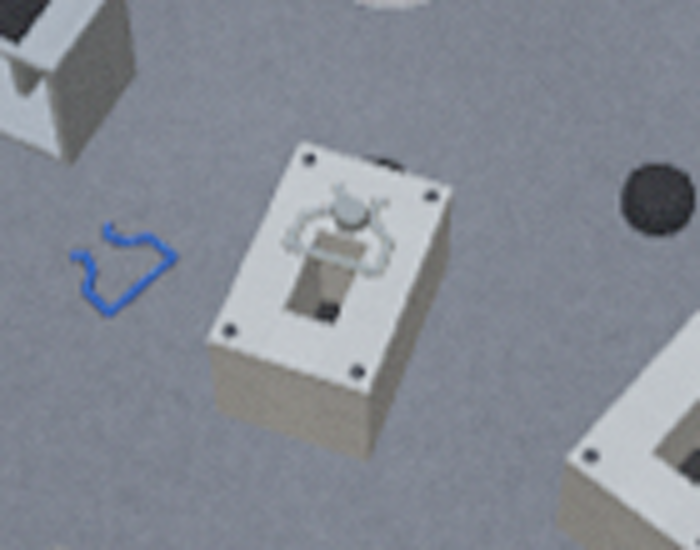

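View pics/s_rack.png

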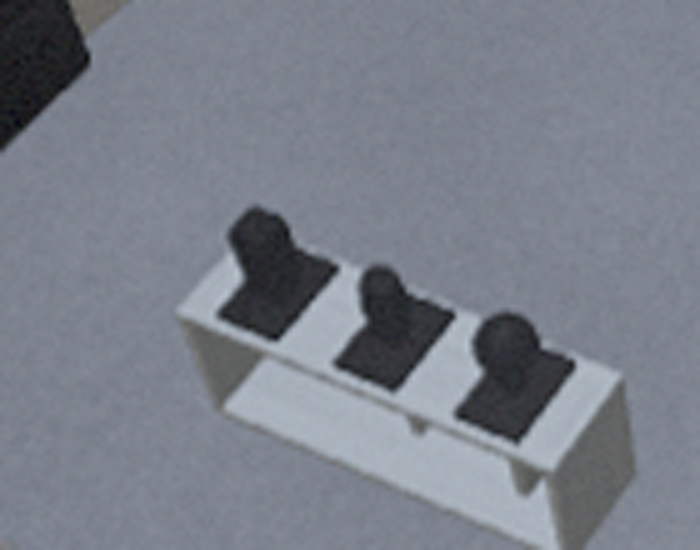

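View pics/d_clip.png

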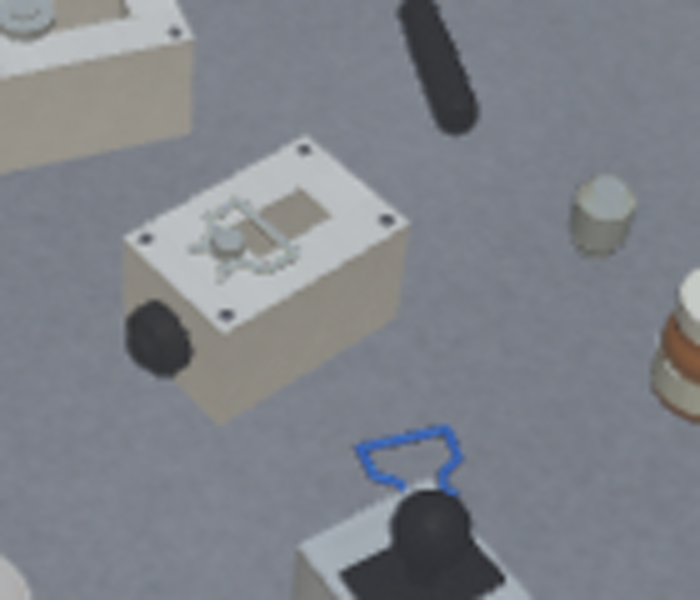

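```bash
python3 - <<'E'
from h import *
b=cv2.imread('pics/side0.png')
cv2.imwrite('pics/d_rack.png',cv2.resize(b[215:345,270:400],None,fx=5,fy=5,interpolation=cv2.INTER_CUBIC))
s=env.get_image("scene"); d=env.get_image("side")
S=lambda u,v:(190+u/5-.4,170+v/5-.4)
D=lambda u,v:(230+u/5-.4,130+v/5-.4)
for nm,pts,f,p in [("scene",[(309,160),(432,195),(230,331),(358,372)],S,s),("side",[(227,315),(146,239),(387,219),(305,150)],D,d)]:
    w=np.array([atz(p,f(*q),.072) for q in pts]); print(nm,w[:,:2].round(4).tolist(),w.mean(0).round(4))
    v=(w[2]+w[3]-w[0]-w[1]); print("yaw",np.arctan2(v[1],v[0]))
print("post top scene",atz(s,S(351,210),.083),"side",atz(d,D(228,238),.083))
E
```

```text
scene [[0.5245, 0.0433], [0.5091, 0.1055], [0.6253, 0.0661], [0.611, 0.1285]] [0.5675 0.0859 0.072 ]
yaw 0.2220097151673358
side [[0.5248, 0.0433], [0.5104, 0.1054], [0.6263, 0.0671], [0.612, 0.1283]] [0.5684 0.086  0.072 ]
yaw 0.22564675278599483
post top scene [0.54380792 0.08093644 0.083     ] side [0.54297782 0.07973873 0.083     ]
```

View pics/d_rack.png

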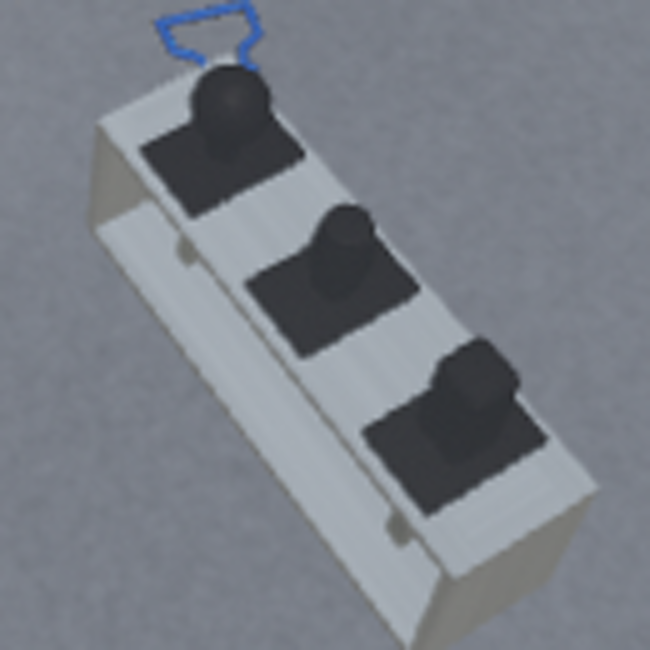

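```bash
python3 - <<'E'
from h import *
s=env.get_image("scene"); d=env.get_image("side")
S=lambda u,v:(90+u/5-.4,90+v/5-.4)
D=lambda u,v:(270+u/5-.4,215+v/5-.4)
a=[atz(s,S(*q),.092) for q in [(218,316),(278,340),(339,268)]]
b=[atz(d,D(*q),.092) for q in [(362,433),(430,515),(548,437)]]
print(np.round(a,4)[:,:2]);print(np.round(b,4)[:,:2])
print("center scene",(a[0]+a[2])/2,"side",(b[0]+b[2])/2)
va=a[1]-a[2]; vb=b[2]-b[1]
print(np.linalg.norm(va),np.arctan2(va[1],va[0]),np.linalg.norm(vb),np.arctan2(vb[1],vb[0]))
print([np.linalg.norm(x) for x in (a[1]-a[0],b[1]-b[0])])
# other rack line for yaw: flange near corners
t=[atz(s,S(*q),.086) for q in [(180,317),(553,472),(625,378)]];u=[atz(d,D(*q),.086) for q in [(100,123),(455,578),(597,488)]]
print(np.round(t,4)[:,:2],np.round(u,4)[:,:2])
for m in (t,u):
    v=m[0]-m[1]; print(np.arctan2(v[1],v[0]))
# handle top center z=.086+.031+.025=.142
print(atz(s,S(258,222),.142),atz(d,D(482,372),.142))
E
```

```text
[[ 0.5747 -0.2985]
 [ 0.57   -0.2604]
 [ 0.5142 -0.2668]]
[[ 0.5105 -0.2715]
 [ 0.5156 -0.3098]
 [ 0.5738 -0.3022]]
center scene [ 0.54445767 -0.28263064  0.092     ] side [ 0.54213473 -0.28688545  0.092     ]
0.05610868159749129 0.11291524748126558 0.05865218996174659 0.1294493269374369
[np.float64(0.03834825837975331), np.float64(0.038633920069918684)]
[[ 0.5831 -0.32  ]
 [ 0.5573 -0.0893]
 [ 0.4888 -0.095 ]] [[ 0.4884 -0.1   ]
 [ 0.5129 -0.3321]
 [ 0.5812 -0.325 ]]
-1.4593247326470176
1.67591028226289
[ 0.54141762 -0.28480369  0.142     ] [ 0.54255237 -0.28733952  0.142     ]
```

Three tool handles stand in the rack: a sphere (scene 192,158), a round cylinder (167,149) and a square block (143,138, showing a faceted top). The square one is the wedge, as confirmed in the crops. Of the two white housings, the one with the clip is at scene (256,228). The one at (333,258) has a collar. The purple housing and the blue clip are look-alikes.

I'll turn the jaws onto the wedge's x axis first.

>>> step_arm([
  {"gripper": 0.0854, "twist": 0.121, "tz": -0.004},
  {"twist": 0.121, "tz": -0.004},
  {"twist": 0.121, "tz": -0.004},
  {"twist": 0.121, "tz": -0.004},
  {"twist": 0.121, "tz": -0.004},
  {"twist": 0.121, "tz": -0.004},
  {"twist": 0.121, "tz": -0.004},
  {"twist": 0.121, "tz": -0.004},
  {"twist": 0.121, "tz": -0.004},
  {"twist": 0.121, "tz": -0.004},
])

```text
invalid input
```

>>> step_arm([
  {"tx": -0.035, "ty": 0.0122},
  {"tx": -0.035, "ty": 0.0122},
  {"tx": -0.035, "ty": 0.0122},
  {"tx": -0.035, "ty": 0.0122},
  {"tx": -0.035, "ty": 0.0122},
  {"tx": -0.035, "ty": 0.0122},
  {"tx": -0.035, "ty": 0.0122},
  {"tx": -0.035, "ty": 0.0122},
  {"tx": -0.035, "ty": 0.0122},
  {"tx": -0.035, "ty": 0.0122},
])

```text
invalid input
```

>>> step_arm([
  {"gripper": 0.0854, "tx": 0, "ty": 0, "tz": -0.004, "twist": 0.121},
])

```text
time_s: 1.03
tool_pos: [0.1436, 0.5563, 0.2535]
ee_rot: [-3.14, -0.0, 2.768]
contact_force: [-0.1, -0.9, 0.5]
gripper_width: 0.0855
```

>>> step_arm([
  {"gripper": 0.0854, "tx": 0, "ty": 0, "tz": -0.004, "twist": 0.121},
  {"gripper": 0.0854, "tx": 0, "ty": 0, "tz": -0.004, "twist": 0.121},
  {"gripper": 0.0854, "tx": 0, "ty": 0, "tz": -0.004, "twist": 0.121},
  {"gripper": 0.0854, "tx": 0, "ty": 0, "tz": -0.004, "twist": 0.121},
  {"gripper": 0.0854, "tx": 0, "ty": 0, "tz": -0.004, "twist": 0.121},
  {"gripper": 0.0854, "tx": 0, "ty": 0, "tz": -0.004, "twist": 0.121},
  {"gripper": 0.0854, "tx": 0, "ty": 0, "tz": -0.004, "twist": 0.121},
  {"gripper": 0.0854, "tx": 0, "ty": 0, "tz": -0.004, "twist": 0.121},
  {"gripper": 0.0854, "tx": 0, "ty": 0, "tz": -0.004, "twist": 0.121},
])

```text
time_s: 1.78
tool_pos: [0.1438, 0.5567, 0.2905]
ee_rot: [-3.142, 0.0, 1.673]
contact_force: [0.2, -0.3, 0.1]
gripper_width: 0.0851
```

>>> step_arm([
  {"gripper": 0.0854, "tx": -0.035, "ty": 0.0122, "tz": 0, "twist": 0},
  {"gripper": 0.0854, "tx": -0.035, "ty": 0.0122, "tz": 0, "twist": 0},
  {"gripper": 0.0854, "tx": -0.035, "ty": 0.0122, "tz": 0, "twist": 0},
  {"gripper": 0.0854, "tx": -0.035, "ty": 0.0122, "tz": 0, "twist": 0},
  {"gripper": 0.0854, "tx": -0.035, "ty": 0.0122, "tz": 0, "twist": 0},
  {"gripper": 0.0854, "tx": -0.035, "ty": 0.0122, "tz": 0, "twist": 0},
  {"gripper": 0.0854, "tx": -0.035, "ty": 0.0122, "tz": 0, "twist": 0},
  {"gripper": 0.0854, "tx": -0.035, "ty": 0.0122, "tz": 0, "twist": 0},
  {"gripper": 0.0854, "tx": -0.035, "ty": 0.0122, "tz": 0, "twist": 0},
  {"gripper": 0.0854, "tx": -0.035, "ty": 0.0122, "tz": 0, "twist": 0},
])

```text
time_s: 2.62
tool_pos: [0.3031, 0.2204, 0.2906]
ee_rot: [3.14, -0.0, 1.679]
contact_force: [1.5, 0.6, -0.0]
gripper_width: 0.0853
```

>>> step_arm([
  {"gripper": 0.0854, "tx": -0.035, "ty": 0.0122, "tz": 0, "twist": 0},
  {"gripper": 0.0854, "tx": -0.035, "ty": 0.0122, "tz": 0, "twist": 0},
  {"gripper": 0.0854, "tx": -0.035, "ty": 0.0122, "tz": 0, "twist": 0},
  {"gripper": 0.0854, "tx": -0.035, "ty": 0.0122, "tz": 0, "twist": 0},
  {"gripper": 0.0854, "tx": -0.035, "ty": 0.0122, "tz": 0, "twist": 0},
  {"gripper": 0.0854, "tx": -0.035, "ty": 0.0122, "tz": 0, "twist": 0},
  {"gripper": 0.0854, "tx": -0.035, "ty": 0.0122, "tz": 0, "twist": 0},
  {"gripper": 0.0854, "tx": -0.035, "ty": 0.0122, "tz": 0, "twist": 0},
  {"gripper": 0.0854, "tx": -0.035, "ty": 0.0122, "tz": 0, "twist": 0},
  {"gripper": 0.0854, "tx": -0.035, "ty": 0.0122, "tz": 0, "twist": 0},
])

```text
time_s: 3.45
tool_pos: [0.4623, -0.1149, 0.2904]
ee_rot: [3.141, 0.0, 1.678]
contact_force: [-0.0, -0.3, -0.4]
gripper_width: 0.0853
```

>>> step_arm([
  {"gripper": 0.0854, "tx": -0.034, "ty": 0.012, "tz": 0, "twist": 0},
  {"gripper": 0.0854, "tx": -0.034, "ty": 0.012, "tz": 0, "twist": 0},
  {"gripper": 0.0854, "tx": -0.034, "ty": 0.012, "tz": 0, "twist": 0},
  {"gripper": 0.0854, "tx": -0.034, "ty": 0.012, "tz": 0, "twist": 0},
  {"gripper": 0.0854, "tx": -0.034, "ty": 0.012, "tz": 0, "twist": 0},
  {"gripper": 0.0854, "tx": 0, "ty": 0, "tz": 0, "twist": 0},
  {"gripper": 0.0854, "tx": 0, "ty": 0, "tz": 0, "twist": 0},
])

```text
time_s: 4.03
tool_pos: [0.5398, -0.277, 0.2891]
ee_rot: [-3.14, -0.001, 1.677]
contact_force: [-0.2, 0.3, -0.8]
gripper_width: 0.0852
```

```bash
python3 - <<'E'
from h import *
st=env.get_state(); print(st["tool_pos"],st["ee_rot"],st["time_s"],st["q"].round(2))
p=env.get_image("wrist"); save(p,"w1",None,1.5); print(p["eye"],p["attitude"],p["intrinsics"][0])
E
```

```text
[ 0.53977775 -0.27703485  0.28910723] [-3.14033211e+00 -1.28036206e-03  1.67653715e+00] 4.0333 [-0.67  0.22  1.48  0.    1.44 -0.78]
[ 0.53204384 -0.19904471  0.41377679] [2.83018150e+00 9.91012220e-04 1.04156949e-01] [294.5384273    0.         255.87051871]
```

View pics/w1.png

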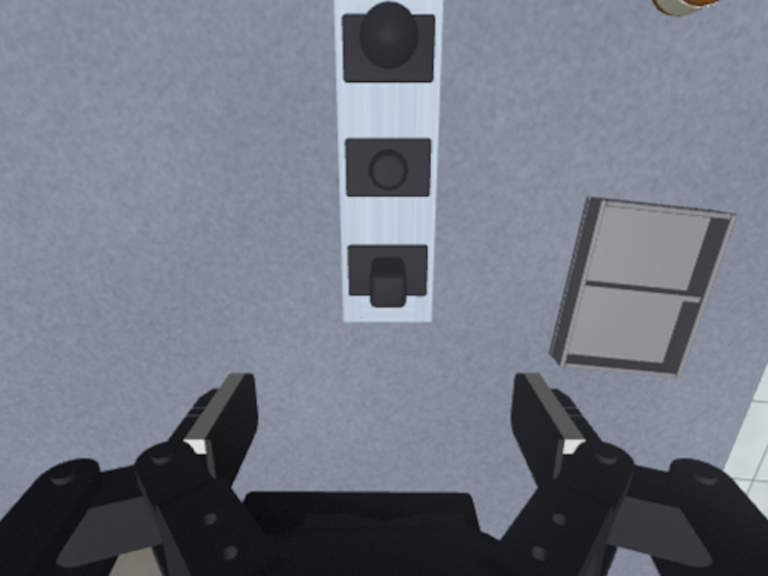

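The wrist view confirms the square handle at (388,283) in the 1.5x picture, with the cylinder and ball next along the rack. I'll measure the flange and handle in it.

```bash
python3 - <<'E'
from h import *
p=env.get_image("wrist"); g=p["img"]
cv2.imwrite("pics/w1c.png",cv2.resize(g[150:220,220:300],None,fx=8,fy=8,interpolation=cv2.INTER_CUBIC))
c=np.array([atz(p,((u+.5)/1.5-.5,(v+.5)/1.5-.5),.092) for u,v in [(348,245),(427,245),(427,296),(348.5,296)]])
print(c.round(4),c.mean(0)); v=c[1]+c[2]-c[0]-c[3]; print(np.arctan2(v[1],v[0]),np.linalg.norm(v)/2)
E
```

```text
[[ 0.512  -0.268   0.092 ]
 [ 0.5702 -0.2618  0.092 ]
 [ 0.5756 -0.3013  0.092 ]
 [ 0.5156 -0.3077  0.092 ]] [ 0.54336593 -0.28473043  0.092     ]
0.10560241710546549 0.05945160035029468
```

View pics/w1c.png

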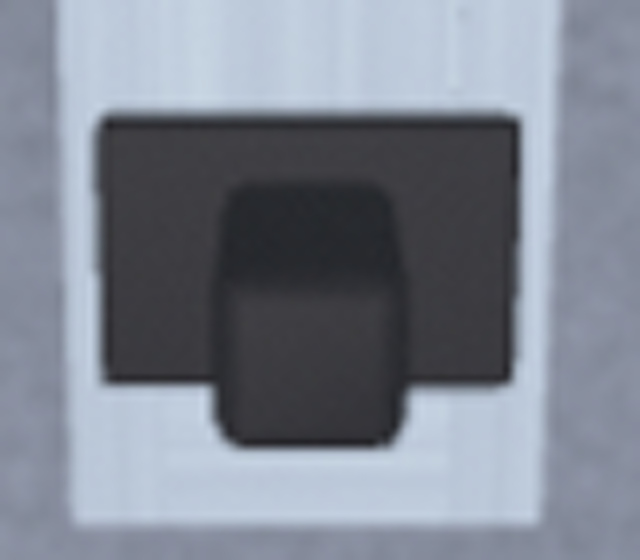

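>>> step_arm([
  {"gripper": 0.0854, "tx": -0.0083, "ty": 0.0025, "tz": 0, "twist": 0},
  {"gripper": 0.0854, "tx": 0, "ty": 0, "tz": 0.025, "twist": 0},
  {"gripper": 0.0854, "tx": 0, "ty": 0, "tz": 0.025, "twist": 0},
  {"gripper": 0.0854, "tx": 0, "ty": 0, "tz": 0.025, "twist": 0},
  {"gripper": 0.0854, "tx": 0, "ty": 0, "tz": 0.02, "twist": 0},
  {"gripper": 0.0854, "tx": 0, "ty": 0, "tz": 0.015, "twist": 0},
  {"gripper": 0.0854, "tx": 0, "ty": 0, "tz": 0, "twist": 0},
  {"gripper": 0.0854, "tx": 0, "ty": 0, "tz": 0, "twist": 0},
])

```text
time_s: 4.8
tool_pos: [0.543, -0.2826, 0.1803]
ee_rot: [-3.141, -0.001, 1.68]
contact_force: [1.5, 0.5, 0.5]
gripper_width: 0.0854
```

```bash
python3 - <<'E'
from h import *
p=env.get_image("wrist"); save(p,"w2",None,1.5)
st=env.get_state(); print(st["tool_pos"],st["ee_rot"])
E
```

```text
[ 0.54369036 -0.28326236  0.18153564] [3.14057373e+00 9.72995268e-04 1.67958828e+00]
```

View pics/w2.png

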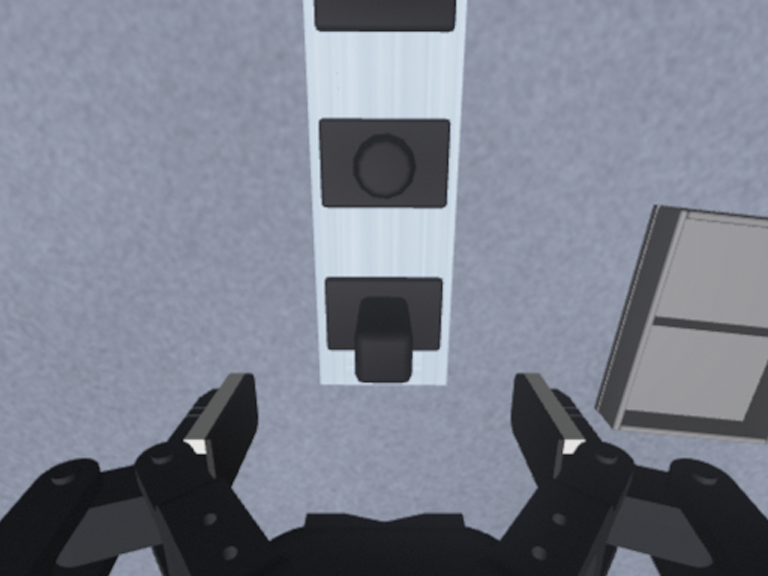

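```bash
python3 - <<'E'
from h import *
p=env.get_image("wrist"); 
c=np.array([atz(p,((u+.5)/1.5-.5,(v+.5)/1.5-.5),.092) for u,v in [(325,277.5),(443,277.5),(441.5,350),(327,350)]])
print(c.round(4),c.mean(0))
for i in range(3):
    st=env.get_state(); print(st["tool_pos"],st["ee_rot"])
    h=np.array([atz(p,((u+.5)/1.5-.5,(v+.5)/1.5-.5),.142) for u,v in [(356,382),(411,382),(411,340),(357,340)]]); 
print(h.round(4),h.mean(0))
env.get_image("wrist"); print(env.get_state()["tool_pos"])
E
```

```text
[[ 0.5127 -0.2701  0.092 ]
 [ 0.5719 -0.2638  0.092 ]
 [ 0.577  -0.3036  0.092 ]
 [ 0.5164 -0.3101  0.092 ]] [ 0.54452782 -0.28689696  0.092     ]
[ 0.54402035 -0.28364597  0.18218605] [3.13968253e+00 1.94921853e-03 1.67941445e+00]
[ 0.54402035 -0.28364597  0.18218605] [3.13968253e+00 1.94921853e-03 1.67941445e+00]
[ 0.54402035 -0.28364597  0.18218605] [3.13968253e+00 1.94921853e-03 1.67941445e+00]
[[ 0.5339 -0.299   0.142 ]
 [ 0.5568 -0.2965  0.142 ]
 [ 0.5544 -0.2775  0.142 ]
 [ 0.5326 -0.2798  0.142 ]] [ 0.54443423 -0.2882032   0.142     ]
[ 0.54414478 -0.28381729  0.18240745]
```

>>> step_arm([
  {"gripper": 0.0854, "tx": -0.0025, "ty": 0, "tz": 0.016, "twist": 0},
  {"gripper": 0.0854, "tx": 0, "ty": 0, "tz": 0.016, "twist": 0},
  {"gripper": 0.0854, "tx": 0, "ty": 0, "tz": 0.016, "twist": 0},
  {"gripper": 0.0854, "tx": 0, "ty": 0, "tz": 0.013, "twist": 0},
  {"gripper": 0.0854, "tx": 0, "ty": 0, "tz": 0, "twist": 0},
  {"gripper": 0.0854, "tx": 0, "ty": 0, "tz": 0, "twist": 0},
])

```text
time_s: 5.45
tool_pos: [0.5435, -0.2858, 0.1195]
ee_rot: [-3.141, -0.0, 1.679]
contact_force: [0.4, -0.5, 0.2]
gripper_width: 0.0851
```

>>> step_arm([
  {"gripper": 0.02, "tx": 0, "ty": 0, "tz": 0, "twist": 0},
  {"gripper": 0.02, "tx": 0, "ty": 0, "tz": 0, "twist": 0},
  {"gripper": 0.02, "tx": 0, "ty": 0, "tz": 0, "twist": 0},
  {"gripper": 0.02, "tx": 0, "ty": 0, "tz": 0, "twist": 0},
  {"gripper": 0.02, "tx": 0, "ty": 0, "tz": 0, "twist": 0},
  {"gripper": 0.02, "tx": 0, "ty": 0, "tz": 0, "twist": 0},
  {"gripper": 0.02, "tx": 0, "ty": 0, "tz": 0, "twist": 0},
  {"gripper": 0.02, "tx": 0, "ty": 0, "tz": 0, "twist": 0},
  {"gripper": 0.02, "tx": 0, "ty": 0, "tz": 0, "twist": 0},
  {"gripper": 0.02, "tx": 0, "ty": 0, "tz": 0, "twist": 0},
], squeeze=100)

```text
time_s: 6.28
tool_pos: [0.5439, -0.2862, 0.12]
ee_rot: [3.141, 0.001, 1.679]
contact_force: [-0.8, 0.1, 5.9]
gripper_width: 0.0232
```

>>> step_arm([
  {"gripper": 0.02, "tx": 0, "ty": 0, "tz": 0, "twist": 0},
  {"gripper": 0.02, "tx": 0, "ty": 0, "tz": 0, "twist": 0},
  {"gripper": 0.02, "tx": 0, "ty": 0, "tz": 0, "twist": 0},
])

```text
time_s: 6.53
tool_pos: [0.5439, -0.2862, 0.12]
ee_rot: [3.141, 0.001, 1.679]
contact_force: [0.5, 0.1, 5.5]
gripper_width: 0.023
```

```bash
python3 - <<'E'
from h import *
p=env.get_image("wrist"); save(p,"w3",None,1.5)
st=env.get_state(); print(st["tool_pos"],st["ee_rot"],st["contact_force"],st["gripper_width"])
E
```

```text
[ 0.54385332 -0.28623328  0.12003263] [3.14072596e+00 9.04269050e-04 1.67875133e+00] [-0.36458971 -0.12375069  5.39037708] 0.022886394399416685
```

View pics/w3.png

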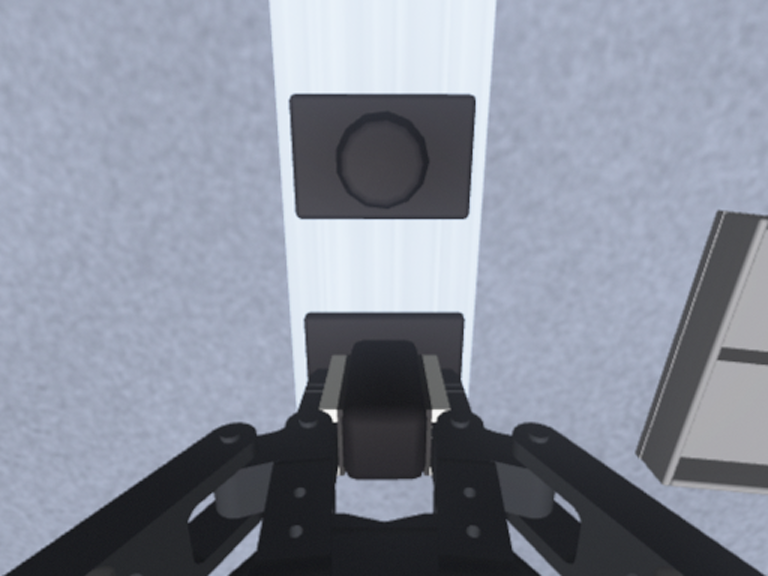

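Gripped squarely: the width is 23 mm and the handle sits between the pads at (385,420). Next I lift.

>>> step_arm([
  {"gripper": 0.02, "tx": 0, "ty": 0, "tz": -0.008, "twist": 0},
  {"gripper": 0.02, "tx": 0, "ty": 0, "tz": -0.016, "twist": 0},
  {"gripper": 0.02, "tx": 0, "ty": 0, "tz": -0.02, "twist": 0},
  {"gripper": 0.02, "tx": 0, "ty": 0, "tz": -0.02, "twist": 0},
  {"gripper": 0.02, "tx": 0, "ty": 0, "tz": -0.02, "twist": 0},
  {"gripper": 0.02, "tx": 0, "ty": 0, "tz": -0.02, "twist": 0},
  {"gripper": 0.02, "tx": 0, "ty": 0, "tz": -0.02, "twist": 0},
  {"gripper": 0.02, "tx": 0, "ty": 0, "tz": -0.02, "twist": 0},
  {"gripper": 0.02, "tx": 0, "ty": 0, "tz": -0.016, "twist": 0},
  {"gripper": 0.02, "tx": 0, "ty": 0, "tz": -0.01, "twist": 0},
])

```text
time_s: 7.42
tool_pos: [0.5437, -0.286, 0.2913]
ee_rot: [3.14, 0.001, 1.679]
contact_force: [0.4, 0.1, -1.3]
gripper_width: 0.0229
```

```bash
python3 - <<'E'
from h import *
for n in ("side","scene"):
    p=env.get_image(n); save(p,n+"2",None,1.5)
    st=env.get_state(); t=st["tool_pos"]; print(t,st["ee_rot"],st["contact_force"],proj(p,t-[0,0,.108]),proj(p,t))
E
```

```text
[ 0.54420066 -0.28641828  0.29283441] [3.13874651e+00 2.80658342e-03 1.67888839e+00] [-0.00221745 -0.15240896  0.68668416] [371.27020217 276.27957822] [385.50408567 240.84385438]
[ 0.5440228  -0.28630645  0.2912072 ] [3.13940054e+00 2.18267825e-03 1.67883959e+00] [ 1.25193116 -0.55655647 -1.64868933] [136.21001144 123.03992606] [124.84050321  89.65975134]
```

View pics/side2.png

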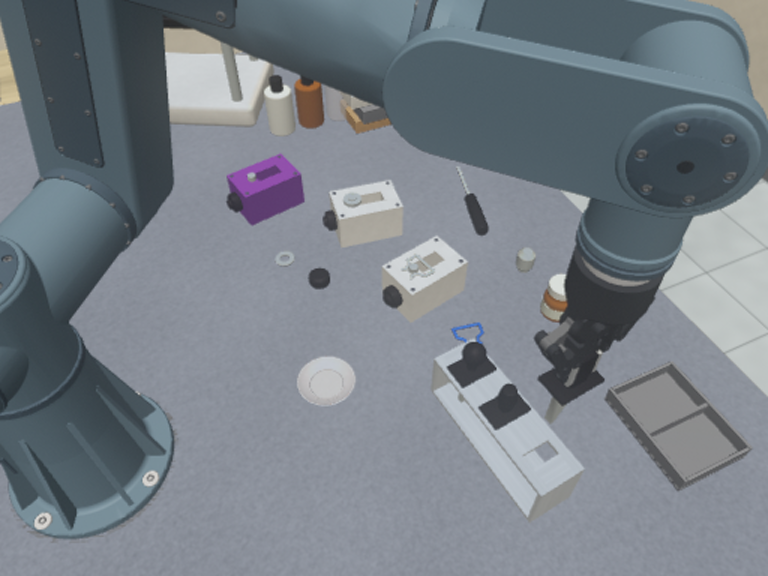

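View pics/scene2.png

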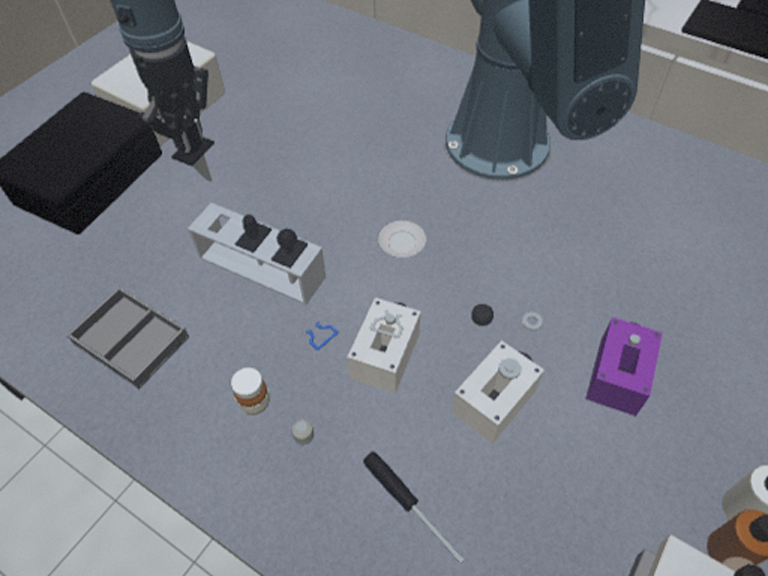

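>>> step_arm([
  {"gripper": 0.02, "tx": 0, "ty": 0, "tz": 0, "twist": -0.058},
  {"gripper": 0.02, "tx": 0, "ty": 0, "tz": 0, "twist": -0.058},
  {"gripper": 0.02, "tx": 0.03, "ty": 0.009, "tz": 0, "twist": 0},
  {"gripper": 0.02, "tx": 0.03, "ty": 0.009, "tz": 0, "twist": 0},
  {"gripper": 0.02, "tx": 0.03, "ty": 0.009, "tz": 0, "twist": 0},
  {"gripper": 0.02, "tx": 0.03, "ty": 0.009, "tz": 0, "twist": 0},
  {"gripper": 0.02, "tx": 0.03, "ty": 0.009, "tz": 0, "twist": 0},
  {"gripper": 0.02, "tx": 0.03, "ty": 0.009, "tz": 0, "twist": 0},
  {"gripper": 0.02, "tx": 0.03, "ty": 0.009, "tz": 0, "twist": 0},
  {"gripper": 0.02, "tx": 0.03, "ty": 0.009, "tz": 0, "twist": 0},
])

```text
time_s: 8.35
tool_pos: [0.5594, -0.0342, 0.2874]
ee_rot: [-3.139, -0.001, 1.795]
contact_force: [0.7, -0.3, -0.8]
gripper_width: 0.0225
```

>>> step_arm([
  {"gripper": 0.02, "tx": 0.03, "ty": 0.009, "tz": 0, "twist": 0},
  {"gripper": 0.02, "tx": 0.03, "ty": 0.009, "tz": 0, "twist": 0},
  {"gripper": 0.02, "tx": 0.029, "ty": 0.009, "tz": 0, "twist": 0},
  {"gripper": 0.02, "tx": 0.029, "ty": 0.009, "tz": 0, "twist": 0},
  {"gripper": 0.02, "tx": 0, "ty": 0, "tz": 0, "twist": 0},
  {"gripper": 0.02, "tx": 0, "ty": 0, "tz": 0, "twist": 0},
])

```text
time_s: 8.85
tool_pos: [0.5683, 0.0888, 0.2875]
ee_rot: [-3.139, -0.001, 1.798]
contact_force: [0.3, 0.2, -2.0]
gripper_width: 0.0232
```

```bash
python3 - <<'E'
from h import *
p=env.get_image("wrist"); save(p,"w4",None,1.5)
st=env.get_state(); print(st["tool_pos"],st["ee_rot"],st["contact_force"],st["gripper_width"])
E
```

```text
[0.56847733 0.08756618 0.28770168] [-3.13895934e+00 -2.55217262e-04  1.79639716e+00] [-0.54358833 -0.11277042 -2.41619802] 0.023074647227194125
```

View pics/w4.png

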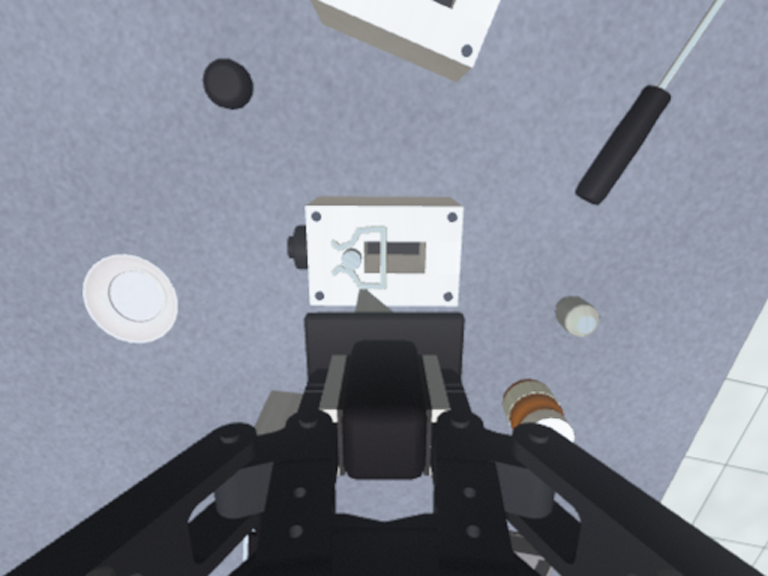

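```bash
python3 - <<'E'
from h import *
p=env.get_image("wrist"); g=p["img"]
cv2.imwrite("pics/w4c.png",cv2.resize(g[125:215,190:320],None,fx=6,fy=6,interpolation=cv2.INTER_CUBIC))
f=lambda u,v:((u+.5)/1.5-.5,(v+.5)/1.5-.5)
w=np.array([atz(p,f(*q),.072) for q in [(316,216),(319.5,296),(452.5,217),(448,297)]])
print(w.round(4),w.mean(0)); v=w[2]+w[3]-w[0]-w[1]; print("yaw",np.arctan2(v[1],v[0]))
pt=atz(p,f(351,258),.083); print("post",pt)
t=env.get_state()["tool_pos"]; print(t)
# tip of blade middle expected
yw=env.get_state()["ee_rot"][2]-np.pi/2; X=np.array([np.cos(yw),np.sin(yw),0]);Y=np.array([-X[1],X[0],0])
for x in(-.014,-.010):
  for y in (-.005,.005):
    q=proj(p,t+X*x+Y*y-[0,0,.108]); print(x,y,(q+.5)*1.5-.5, "crop",(q-[190,125]+.5)*6-.5)
E
```

```text
[[0.5108 0.1042 0.072 ]
 [0.525  0.041  0.072 ]
 [0.6132 0.1268 0.072 ]
 [0.627  0.0634 0.072 ]] [0.56899681 0.08384843 0.072     ]
yaw 0.21677761380406005
post [0.54389336 0.08055116 0.083     ]
[0.56867235 0.08681154 0.28798752]
-0.014 -0.005 [359.08993065 306.66713384] crop [297.85972259 478.16853534]
-0.014 0.005 [358.77100764 289.6260292 ] crop [296.58403056 410.00411679]
-0.01 -0.005 [366.2450217  306.67118112] crop [326.48008679 478.18472447]
-0.01 0.005 [366.01627267 289.62949389] crop [325.56509068 410.01797554]
```

View pics/w4c.png

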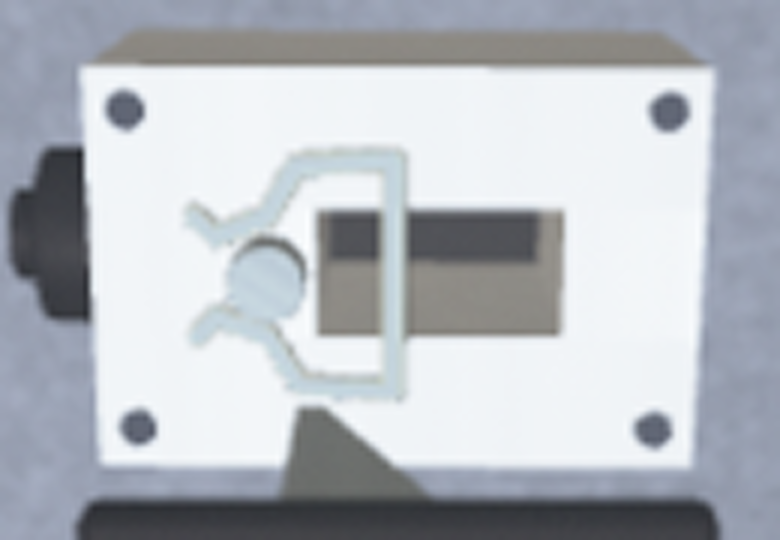

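The wrist view shows the clip around the post at crop (268,281), the bow at u≈395 and the pocket from u 317 to 562. The blade tip, at (298–326, 408), is exactly where the model predicts. Next I descend to just above the post and check.

>>> step_arm([
  {"gripper": 0.02, "tx": -0.0008, "ty": 0.0013, "tz": 0.012, "twist": 0.002},
  {"gripper": 0.02, "tx": 0, "ty": 0, "tz": 0.02, "twist": 0},
  {"gripper": 0.02, "tx": 0, "ty": 0, "tz": 0.02, "twist": 0},
  {"gripper": 0.02, "tx": 0, "ty": 0, "tz": 0.02, "twist": 0},
  {"gripper": 0.02, "tx": 0, "ty": 0, "tz": 0.014, "twist": 0},
  {"gripper": 0.02, "tx": 0, "ty": 0, "tz": 0.006, "twist": 0},
  {"gripper": 0.02, "tx": 0, "ty": 0, "tz": 0, "twist": 0},
  {"gripper": 0.02, "tx": 0, "ty": 0, "tz": 0, "twist": 0},
])

```text
time_s: 9.62
tool_pos: [0.5707, 0.0859, 0.1971]
ee_rot: [-3.141, -0.0, 1.792]
contact_force: [-0.2, -0.1, -0.8]
gripper_width: 0.0227
```

```bash
python3 - <<'E'
from h import *
X=np.array([np.cos(.222),np.sin(.222),0]);Y=np.array([-X[1],X[0],0]);P=np.array([.5437,.0804,.072])
for n,c in (("wrist",(190,110,320,240)),("side",(230,130,360,250)),("scene",(200,150,330,260))):
    p=env.get_image(n); save(p,n+"5",c,5)
    st=env.get_state(); t=st["tool_pos"]; print(t,st["ee_rot"],(t-P)@X,(t-P)@Y,st["contact_force"])
    for x in(-.014,-.010): print([((proj(p,t+X*x+Y*y-[0,0,.108])-c[:2]+.5)*5-.5).round() for y in (-.005,.005)])
E
```

```text
[0.57127567 0.08608831 0.1979723 ] [3.14046974e+00 3.58606004e-04 1.79193292e+00] 0.028151390265642184 -0.0005229241011440437 [ 0.54087904 -0.44202375 -2.24341242]
[array([250., 470.]), array([248., 413.])]
[array([274., 470.]), array([273., 413.])]
[0.57152142 0.08622253 0.19844677] [3.13958483e+00 5.80943369e-04 1.79213138e+00] 0.028420667028253337 -0.0004461062799028361 [ 0.2487566  -0.37367638 -1.32083277]
[array([259., 220.]), array([246., 208.])]
[array([265., 216.]), array([252., 205.])]
[0.571544   0.08635008 0.19859322] [3.13934858e+00 6.57986928e-04 1.79234146e+00] 0.028470776749523124 -0.0003266595275972702 [ 0.1868037   0.27706836 -1.50208476]
[array([279., 321.]), array([299., 328.])]
[array([276., 328.]), array([296., 334.])]
```

View pics/wrist5.png

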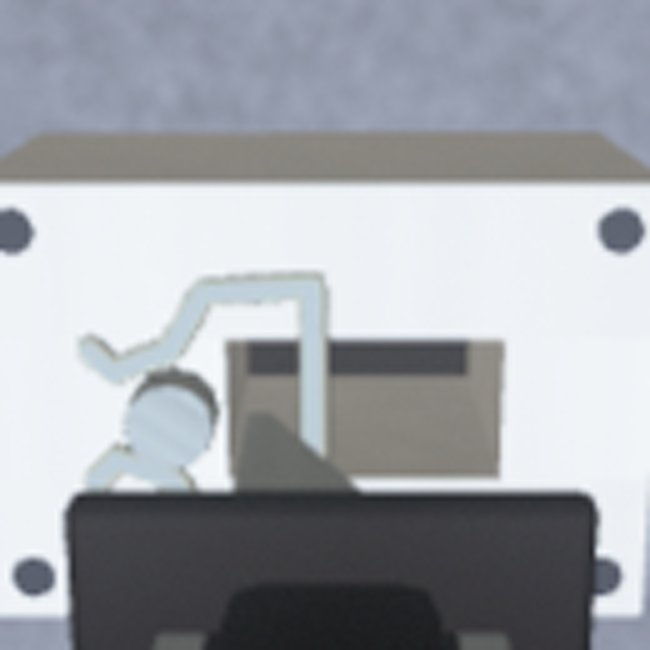

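View pics/side5.png

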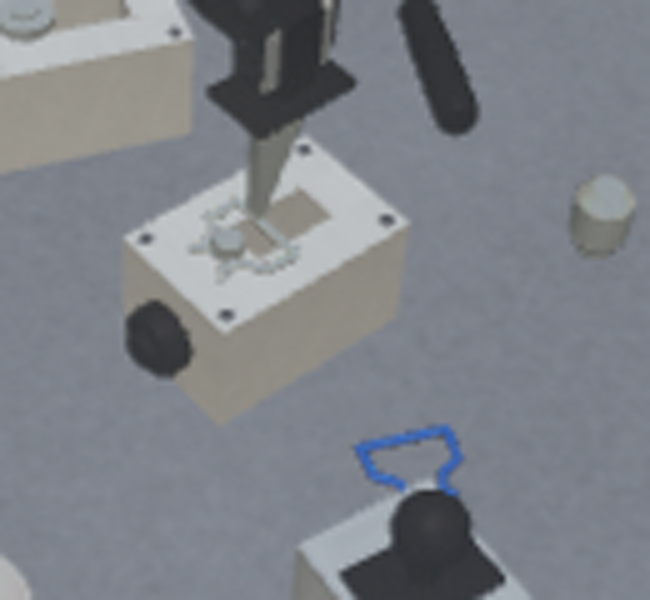

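View pics/scene5.png

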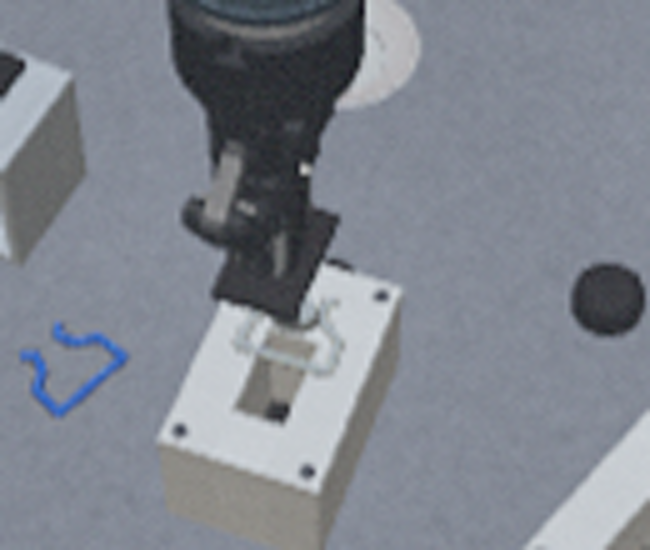

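The blade is between the post and the bow: flat face about 6 mm from the post, tip about 4 mm from the bow. I'll shift 1.5 mm towards the post and push down.

>>> step_arm([
  {"gripper": 0.02, "tx": 0, "ty": -0.0015, "tz": 0.002, "twist": 0},
  {"gripper": 0.02, "tx": 0, "ty": 0, "tz": 0.005, "twist": 0},
  {"gripper": 0.02, "tx": 0, "ty": 0, "tz": 0.005, "twist": 0},
  {"gripper": 0.02, "tx": 0, "ty": 0, "tz": 0.005, "twist": 0},
  {"gripper": 0.02, "tx": 0, "ty": 0, "tz": 0.005, "twist": 0},
  {"gripper": 0.02, "tx": 0, "ty": 0, "tz": 0.005, "twist": 0},
  {"gripper": 0.02, "tx": 0, "ty": 0, "tz": 0, "twist": 0},
])

```text
time_s: 10.35
tool_pos: [0.5683, 0.0864, 0.1686]
ee_rot: [-3.139, -0.001, 1.793]
contact_force: [-0.7, -0.2, -1.5]
gripper_width: 0.0226
```

```bash
python3 - <<'E'
from h import *
X=np.array([np.cos(.222),np.sin(.222),0]);Y=np.array([-X[1],X[0],0]);P=np.array([.5437,.0804,.072])
for n,c in (("wrist",(190,110,320,240)),("side",(230,130,360,250))):
    p=env.get_image(n); save(p,n+"6",c,5)
    st=env.get_state(); t=st["tool_pos"]; print(t,st["ee_rot"],(t-P)@X,(t-P)@Y,st["contact_force"])
E
```

```text
[0.56865291 0.08639232 0.16927519] [-3.13986716e+00 -5.21212607e-04  1.79284495e+00] 0.02565993247281062 0.00035110765282404696 [-0.48754392  0.56197697 -0.92409662]
[0.5689995  0.08633837 0.16983352] [-3.14075340e+00 -2.24717896e-04  1.79278226e+00] 0.025986138937757395 0.00022216611448393295 [ 0.03464121 -0.46272929 -0.98627849]
```

View pics/wrist6.png

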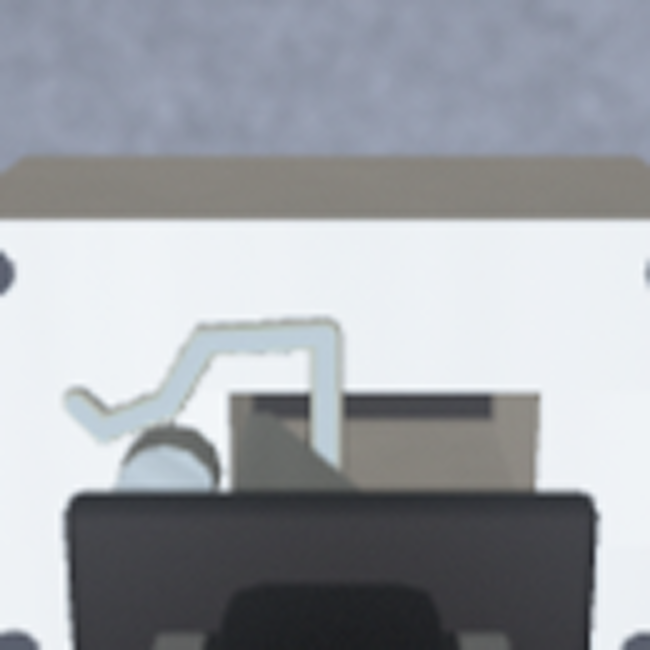

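View pics/side6.png

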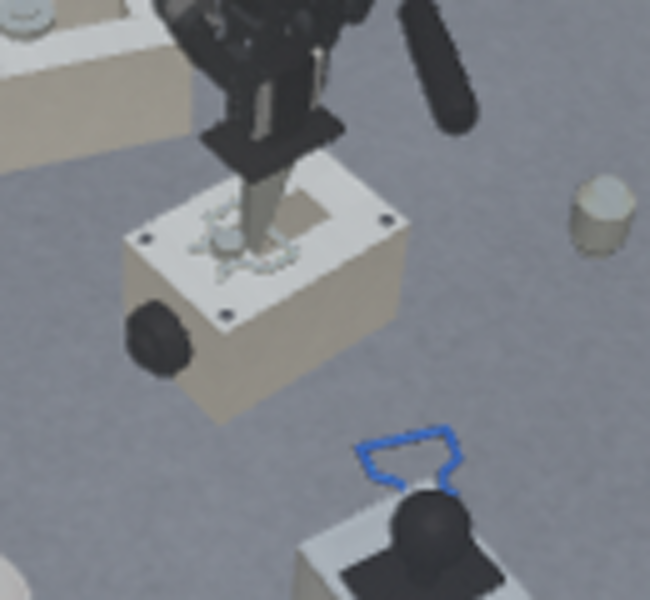

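>>> step_arm([
  {"gripper": 0.02, "tx": 0, "ty": 0.0007, "tz": 0.005, "twist": 0},
  {"gripper": 0.02, "tx": 0, "ty": 0, "tz": 0.005, "twist": 0},
  {"gripper": 0.02, "tx": 0, "ty": 0, "tz": 0.005, "twist": 0},
  {"gripper": 0.02, "tx": 0, "ty": 0, "tz": 0.005, "twist": 0},
  {"gripper": 0.02, "tx": 0, "ty": 0, "tz": 0, "twist": 0},
])

```text
time_s: 10.87
tool_pos: [0.569, 0.0865, 0.1487]
ee_rot: [-3.139, -0.001, 1.793]
contact_force: [-1.7, -0.4, -1.8]
gripper_width: 0.0229
```

>>> step_arm([
  {"gripper": 0.02, "tx": 0, "ty": 0, "tz": 0.004, "twist": 0},
  {"gripper": 0.02, "tx": 0, "ty": 0, "tz": 0.004, "twist": 0},
  {"gripper": 0.02, "tx": 0, "ty": 0, "tz": 0.004, "twist": 0},
  {"gripper": 0.02, "tx": 0, "ty": 0, "tz": 0.004, "twist": 0},
  {"gripper": 0.02, "tx": 0, "ty": 0, "tz": 0.004, "twist": 0},
  {"gripper": 0.02, "tx": 0, "ty": 0, "tz": 0, "twist": 0},
  {"gripper": 0.02, "tx": 0, "ty": 0, "tz": 0, "twist": 0},
])

```text
time_s: 11.45
tool_pos: [0.5698, 0.0865, 0.1299]
ee_rot: [-3.141, -0.0, 1.793]
contact_force: [-0.5, 0.9, -1.8]
gripper_width: 0.023
```

```bash
python3 - <<'E'
from h import *
X=np.array([np.cos(.222),np.sin(.222),0]);Y=np.array([-X[1],X[0],0]);P=np.array([.5437,.0804,.072])
for n,c in (("wrist",(190,110,320,240)),("side",(230,130,360,250))):
    p=env.get_image(n); save(p,n+"7",c,5)
    st=env.get_state(); t=st["tool_pos"]; print(t,st["ee_rot"],(t-P)@X,(t-P)@Y,st["contact_force"])
E
```

```text
[0.56996212 0.0865087  0.13022566] [ 3.14158968e+00 -6.81281956e-06  1.79279057e+00] 0.026962644372291178 0.00017636436959481307 [-0.55965274  0.06670308 -1.47264193]
[0.57009012 0.08649356 0.13043192] [3.14124331e+00 8.98568574e-05 1.79282399e+00] 0.027084166158440073 0.0001334188855279271 [-0.05234794 -1.01016424 -1.68680917]
```

View pics/wrist7.png

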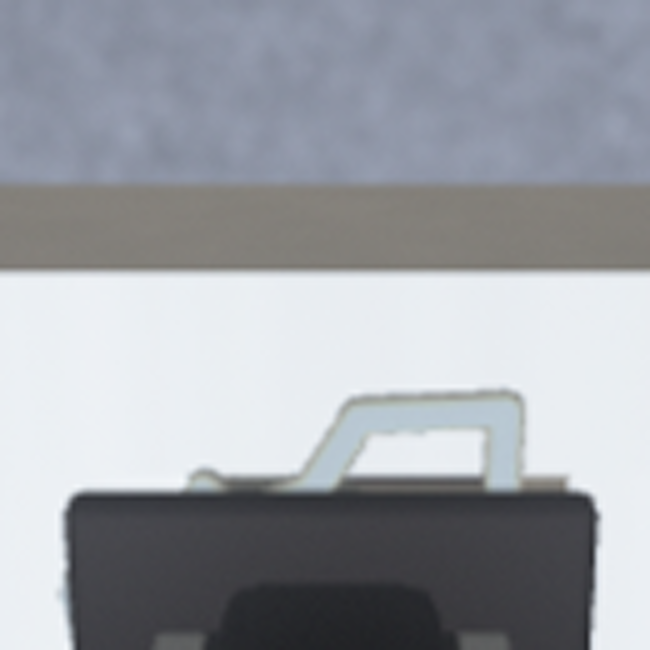

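View pics/side7.png

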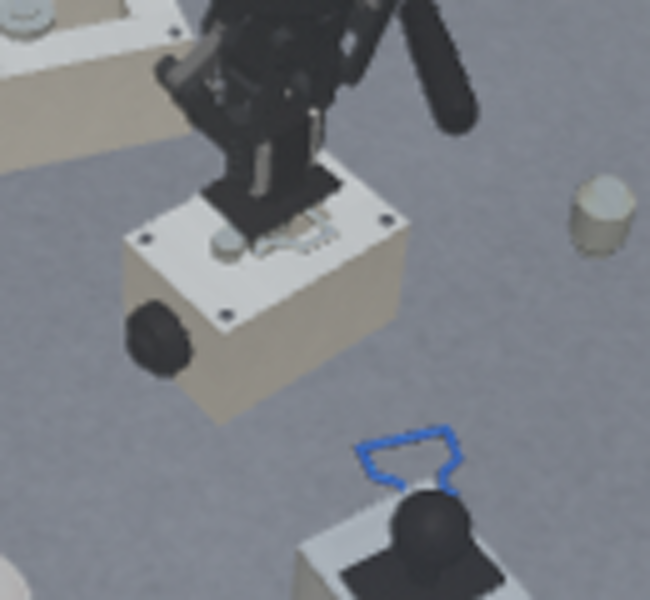

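The clip has already sprung clear of the post. I'll finish to the required depth.

>>> step_arm([
  {"gripper": 0.02, "tx": 0, "ty": -0.0003, "tz": 0.003, "twist": 0},
  {"gripper": 0.02, "tx": 0, "ty": 0, "tz": 0.003, "twist": 0},
  {"gripper": 0.02, "tx": 0, "ty": 0, "tz": 0.003, "twist": 0},
  {"gripper": 0.02, "tx": 0, "ty": 0, "tz": 0.0017, "twist": 0},
  {"gripper": 0.02, "tx": 0, "ty": 0, "tz": 0, "twist": 0},
  {"gripper": 0.02, "tx": 0, "ty": 0, "tz": 0, "twist": 0},
  {"gripper": 0.02, "tx": 0, "ty": 0, "tz": 0, "twist": 0},
])

```text
time_s: 12.13
tool_pos: [0.5697, 0.0864, 0.1196]
ee_rot: [3.142, 0.0, 1.793]
contact_force: [-0.3, 0.1, -1.3]
gripper_width: 0.0228
```

```bash
python3 - <<'E'
from h import *
X=np.array([np.cos(.222),np.sin(.222),0]);Y=np.array([-X[1],X[0],0]);P=np.array([.5437,.0804,.072])
for n,c in (("side",(240,140,350,220)),("scene",(205,160,325,250)),):
    p=env.get_image(n); save(p,n+"8",c,6)
    st=env.get_state(); t=st["tool_pos"]; print(st["time_s"],t,st["ee_rot"],(t-P)@X,(t-P)@Y,st["contact_force"])
    for z in (.084,.087):
      print(z,[((proj(p,np.array([t[0],t[1],z])+X*x+Y*y)-c[:2]+.5)*6-.5).round(1).tolist() for x,y in ((-.03,-.02),(.03,-.02),(.03,.02),(-.03,.02))])
E
```

```text
12.1833 [0.56975794 0.08640506 0.1197452 ] [3.14130170e+00 1.04935429e-04 1.79277403e+00] 0.026740650822212806 0.00012022569771481962 [ 0.44613325 -0.14615084 -2.49317857]
0.084 [[239.3, 254.3], [351.1, 189.5], [288.7, 135.6], [177.8, 197.8]]
0.087 [[239.6, 249.3], [351.6, 184.4], [289.1, 130.6], [178.0, 192.8]]
12.2333 [0.56973148 0.08644603 0.11974993] [3.14131306e+00 4.00948007e-05 1.79283706e+00] 0.026723859357153476 0.00016601552630387067 [ 0.33005607 -0.20426204 -1.39980285]
0.084 [[287.0, 289.4], [232.1, 409.9], [328.0, 440.4], [380.4, 318.0]]
0.087 [[286.9, 285.3], [231.8, 405.9], [327.9, 436.5], [380.4, 313.9]]
```

View pics/side8.png

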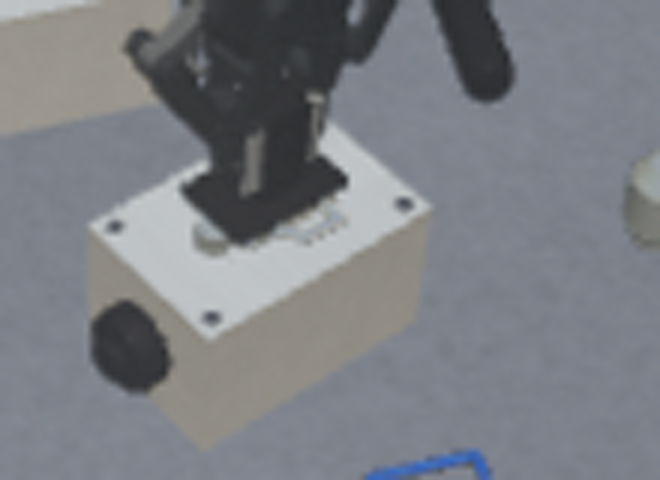

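View pics/scene8.png

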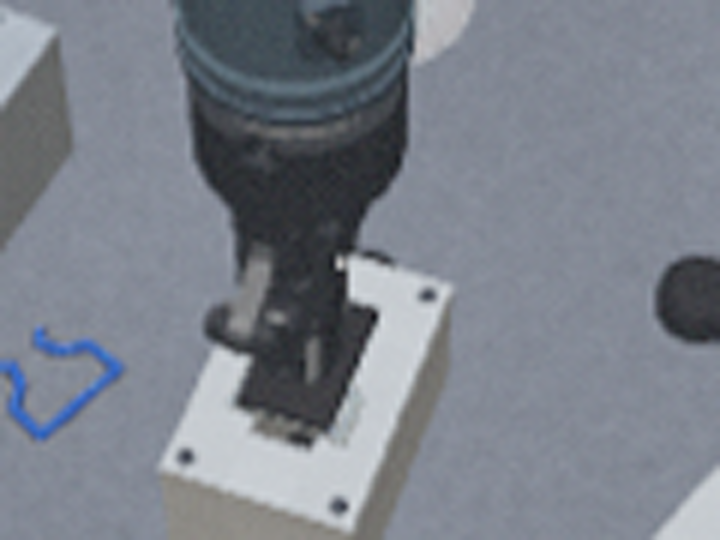

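```bash
python3 - <<'E'
from h import *
X=np.array([np.cos(.222),np.sin(.222),0]);Y=np.array([-X[1],X[0],0]);P=np.array([.5437,.0804,.072])
c=(264,160,314,192); p=env.get_image("side"); save(p,"side9",c,14)
t=env.get_state()["tool_pos"]; print(t)
f=lambda w:((proj(p,w)-c[:2]+.5)*14-.5).round(1).tolist()
for z in (.084,.0857,.087,.092): print(z,[f(np.array([t[0],t[1],z])+X*x+Y*y) for x,y in ((-.03,-.02),(.03,-.02),(-.03,.02))])
print("post top",f(P+[0,0,.011]), f(P+[0,0,.011]-Y*.008), f(P+[0,0,.011]-X*.008),f(P-Y*.008),f(P-X*.008))
C=P+X*.025
print("screws",[(14*0+ (proj(p,C+X*x+Y*y)-[240,140]+.5)*6-.5).round(1).tolist() for x,y in((-.052,.032),(-.052,-.032),(.052,-.032))])
E
```

```text
[0.56974061 0.08641451 0.11975726]
0.084 [[223.0, 314.1], [483.8, 162.8], [79.5, 182.3]]
0.0857 [[223.4, 307.4], [484.5, 156.1], [79.7, 175.7]]
0.087 [[223.7, 302.4], [485.0, 151.0], [79.9, 170.6]]
0.092 [[224.8, 282.7], [487.0, 131.3], [80.5, 150.9]]
post top [165.3, 243.6] [194.1, 269.9] [129.9, 263.8] [192.0, 312.4] [128.2, 306.3]
screws [[114.9, 226.5], [211.8, 318.5], [404.6, 204.7]]
```

View pics/side9.png

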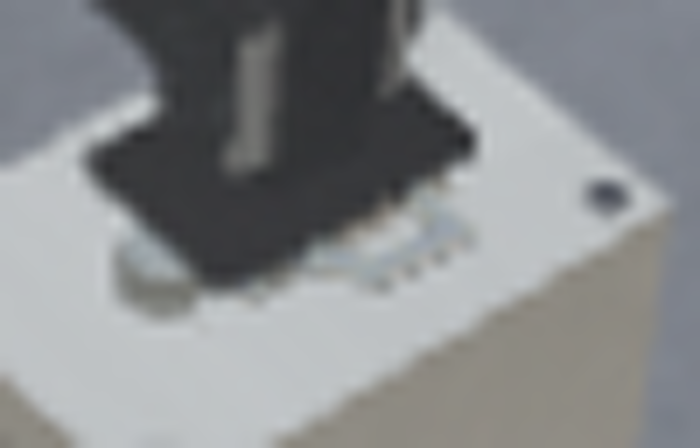

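```bash
cat > edge.py <<'E'
from h import *
from scipy.ndimage import map_coordinates
def measure(img,p,cx,cy,yaw,z0,name):
    X=np.array([np.cos(yaw),np.sin(yaw),0]);Y=np.array([-X[1],X[0],0]);g=cv2.cvtColor(img,cv2.COLOR_BGR2GRAY).astype(float)
    C=np.array([cx,cy,z0]); a=p["edges"]
    for nm,(q0,q1) in a.items():
        out=[]
        for s in np.linspace(.2,.8,13):
            w=C+X*(q0[0]*(1-s)+q1[0]*s)+Y*(q0[1]*(1-s)+q1[1]*s)
            zz=np.arange(-.010,.010,.0005); pts=np.array([proj(p,w+[0,0,d]) for d in zz])
            v=map_coordinates(g,[pts[:,1],pts[:,0]],order=1)
            # from low (bright) to high (dark)
            th=110
            k=np.where((v[:-1]>th)&(v[1:]<=th))[0]
            out.append(round(1000*(zz[k[-1]]+.0005*(v[k[-1]]-th)/(v[k[-1]]-v[k[-1]+1])),1) if len(k) else None)
        print(name,nm,out)
E
python3 - <<'E'
from edge import *
E_side={"xminus":((-.03,.02),(-.03,-.02)),"yminus":((-.03,-.02),(.03,-.02))}
E_sc={"xplus":((.03,-.02),(.03,.02)),"yplus":((.03,.02),(-.03,.02))}
t=env.get_state()["tool_pos"]; print(t)
for n,E in (("side",E_side),("scene",E_sc)):
    p=env.get_image(n); p["edges"]=E
    measure(cv2.imread("pics/%s0.png"%n),p,.5439,-.2862,.1065,.086,n+" rack")
    measure(p["img"],p,t[0],t[1],.222,t[2]-.034,n+" now")
E
```

```text
[0.56974061 0.08641451 0.11975726]
side rack xminus [np.float64(-0.0), np.float64(0.4), np.float64(0.6), np.float64(0.2), np.float64(-0.7), np.float64(-0.5), np.float64(0.2), np.float64(0.8), np.float64(0.5), np.float64(0.0), np.float64(-0.4), np.float64(-0.2), np.float64(0.3)]
side rack yminus [np.float64(4.1), np.float64(2.6), np.float64(4.4), np.float64(3.9), np.float64(4.1), np.float64(5.3), np.float64(4.0), np.float64(3.4), np.float64(2.9), np.float64(4.7), np.float64(3.3), np.float64(5.1), np.float64(3.6)]
side now xminus [np.float64(2.5), np.float64(2.9), np.float64(3.2), np.float64(3.3), np.float64(3.1), np.float64(2.2), np.float64(2.0), np.float64(2.1), np.float64(2.2), np.float64(2.0), np.float64(1.9), np.float64(1.3), np.float64(-0.9)]
side now yminus [np.float64(0.2), np.float64(0.4), np.float64(1.1), np.float64(2.4), np.float64(1.3), np.float64(0.8), np.float64(1.5), np.float64(0.6), np.float64(1.5), np.float64(0.6), np.float64(1.5), np.float64(2.4), np.float64(1.7)]
scene rack xplus [np.float64(5.3), np.float64(5.4), np.float64(4.7), np.float64(4.5), np.float64(4.6), np.float64(4.5), np.float64(4.6), np.float64(4.7), np.float64(5.1), np.float64(5.6), np.float64(5.2), np.float64(4.9), np.float64(5.2)]
scene rack yplus [np.float64(1.7), np.float64(1.5), np.float64(0.9), np.float64(0.6), np.float64(1.3), np.float64(1.3), np.float64(1.2), np.float64(1.9), np.float64(1.3), np.float64(1.8), np.float64(1.7), np.float64(1.1), np.float64(0.9)]
scene now xplus [np.float64(2.2), np.float64(2.6), np.float64(3.7), np.float64(-7.1), np.float64(-4.6), np.float64(-0.4), np.float64(1.8), np.float64(-0.9), np.float64(-0.5), np.float64(1.2), None, None, None]
scene now yplus [np.float64(3.1), np.float64(2.5), np.float64(2.7), np.float64(0.7), np.float64(4.8), np.float64(3.5), np.float64(4.5), np.float64(2.7), np.float64(5.7), np.float64(4.4), np.float64(5.2), np.float64(5.6), np.float64(3.8)]
```

Edge checks calibrated against the rack picture put the flange about 13.7 mm above the housing top, so the depth is right. Now I'll draw the wedge straight up.

>>> step_arm([
  {"gripper": 0.02, "tx": 0, "ty": 0, "tz": -0.003, "twist": 0},
  {"gripper": 0.02, "tx": 0, "ty": 0, "tz": -0.004, "twist": 0},
  {"gripper": 0.02, "tx": 0, "ty": 0, "tz": -0.005, "twist": 0},
  {"gripper": 0.02, "tx": 0, "ty": 0, "tz": -0.005, "twist": 0},
  {"gripper": 0.02, "tx": 0, "ty": 0, "tz": -0.005, "twist": 0},
  {"gripper": 0.02, "tx": 0, "ty": 0, "tz": -0.005, "twist": 0},
  {"gripper": 0.02, "tx": 0, "ty": 0, "tz": -0.003, "twist": 0},
  {"gripper": 0.02, "tx": 0, "ty": 0, "tz": 0, "twist": 0},
])

```text
time_s: 13.05
tool_pos: [0.5702, 0.0864, 0.1508]
ee_rot: [3.14, 0.0, 1.793]
contact_force: [-0.2, -0.3, -1.9]
gripper_width: 0.0228
```

```bash
python3 - <<'E'
from h import *
for n,c in (("side",(230,110,360,230)),("wrist",(190,110,320,240))):
    p=env.get_image(n); save(p,n+"10",c,5)
st=env.get_state(); print(st["tool_pos"],st["contact_force"],st["gripper_width"])
E
```

```text
[0.56963168 0.08642711 0.1497363 ] [ 0.32843769 -0.84254964 -1.23201785] 0.02295139080907258
```

View pics/side10.png

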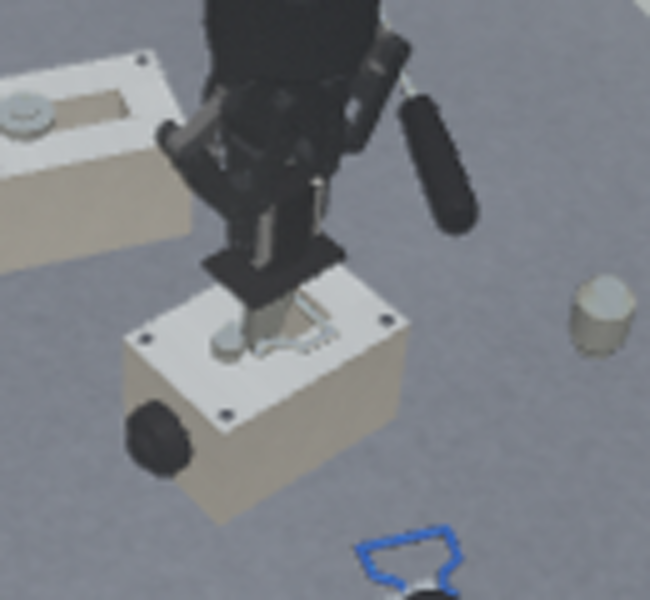

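View pics/wrist10.png

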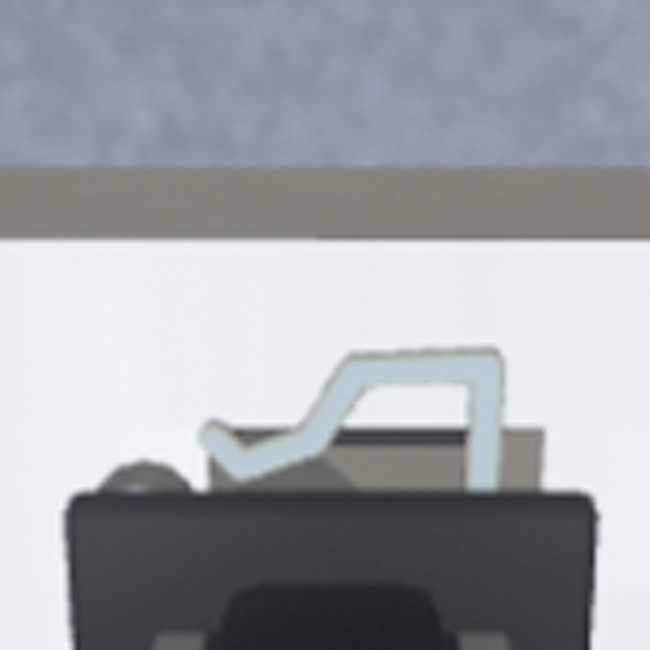

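The clip stays flat as the wedge comes out. I'll keep going up.

>>> step_arm([
  {"gripper": 0.02, "tx": 0, "ty": 0, "tz": -0.006, "twist": 0},
  {"gripper": 0.02, "tx": 0, "ty": 0, "tz": -0.008, "twist": 0},
  {"gripper": 0.02, "tx": 0, "ty": 0, "tz": -0.008, "twist": 0},
  {"gripper": 0.02, "tx": 0, "ty": 0, "tz": -0.01, "twist": 0},
  {"gripper": 0.02, "tx": 0, "ty": 0, "tz": -0.015, "twist": 0},
  {"gripper": 0.02, "tx": 0, "ty": 0, "tz": -0.02, "twist": 0},
  {"gripper": 0.02, "tx": 0, "ty": 0, "tz": -0.025, "twist": 0},
  {"gripper": 0.02, "tx": 0, "ty": 0, "tz": -0.025, "twist": 0},
  {"gripper": 0.02, "tx": 0, "ty": 0, "tz": -0.015, "twist": 0},
  {"gripper": 0.02, "tx": 0, "ty": 0, "tz": -0.008, "twist": 0},
])

```text
time_s: 13.98
tool_pos: [0.5709, 0.0864, 0.2938]
ee_rot: [3.136, 0.002, 1.793]
contact_force: [0.8, 0.2, -1.5]
gripper_width: 0.0233
```

```bash
python3 - <<'E'
from h import *
p=env.get_image("wrist"); save(p,"wrist11",(180,110,330,240),5)
p=env.get_image("side"); save(p,"side11",(190,100,400,340),2.5)
p=env.get_image("scene"); save(p,"scene11",(60,90,320,280),3)
st=env.get_state(); print(st["tool_pos"],st["ee_rot"],st["contact_force"],st["gripper_width"])
E
```

```text
[0.56972488 0.08643317 0.29010668] [3.14048002e+00 2.92754032e-04 1.79279544e+00] [ 0.04947985  0.40347872 -2.8823308 ] 0.02268623495176589
```

View pics/wrist11.png

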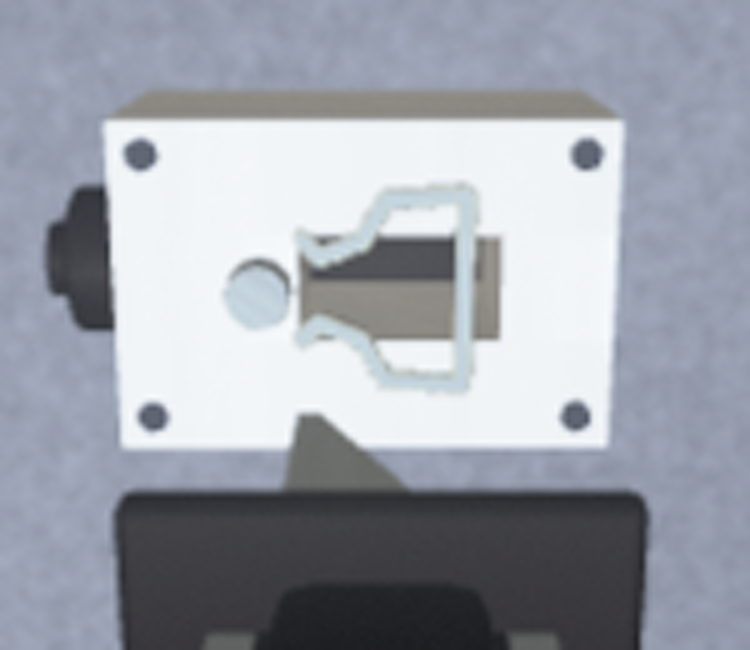

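View pics/scene11.png

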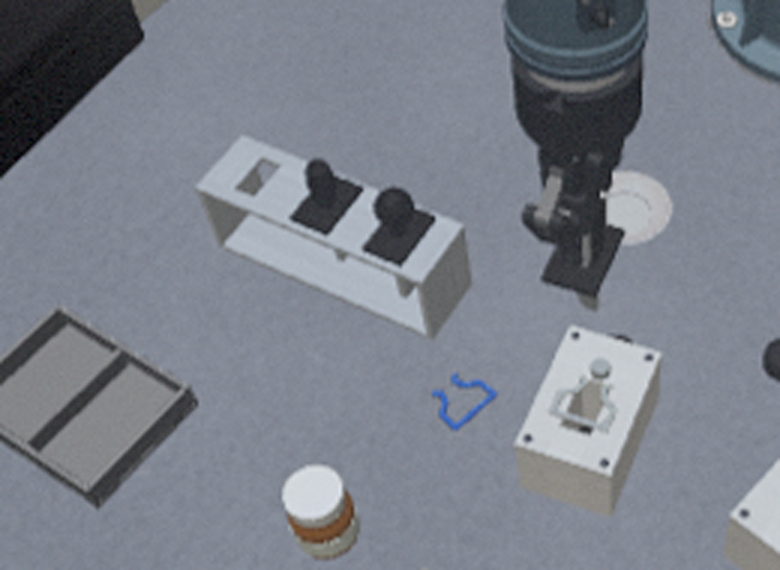

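View pics/side11.png

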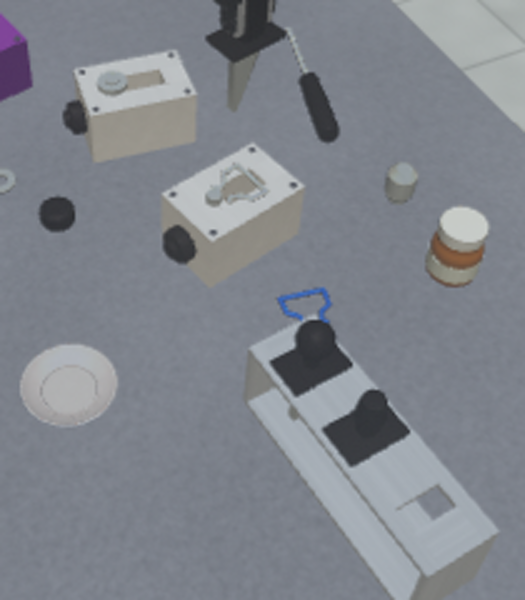

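The clip is off the post and lying flat over the pocket, at crop (300–475, 185–390), with the post free at (258,293). I return to the slot now.

>>> step_arm([
  {"gripper": 0.02, "tx": 0, "ty": 0, "tz": 0, "twist": 0.057},
  {"gripper": 0.02, "tx": 0, "ty": 0, "tz": 0, "twist": 0.057},
  {"gripper": 0.02, "tx": -0.0306, "ty": -0.0055, "tz": 0, "twist": 0},
  {"gripper": 0.02, "tx": -0.0306, "ty": -0.0055, "tz": 0, "twist": 0},
  {"gripper": 0.02, "tx": -0.0306, "ty": -0.0055, "tz": 0, "twist": 0},
  {"gripper": 0.02, "tx": -0.0306, "ty": -0.0055, "tz": 0, "twist": 0},
  {"gripper": 0.02, "tx": -0.0306, "ty": -0.0055, "tz": 0, "twist": 0},
  {"gripper": 0.02, "tx": -0.0306, "ty": -0.0055, "tz": 0, "twist": 0},
  {"gripper": 0.02, "tx": -0.0306, "ty": -0.0055, "tz": 0, "twist": 0},
  {"gripper": 0.02, "tx": -0.0306, "ty": -0.0055, "tz": 0, "twist": 0},
])

```text
time_s: 14.97
tool_pos: [0.5511, -0.1628, 0.2875]
ee_rot: [-3.139, -0.002, 1.679]
contact_force: [0.6, 0.5, -1.3]
gripper_width: 0.0228
```

>>> step_arm([
  {"gripper": 0.02, "tx": -0.0306, "ty": -0.0055, "tz": 0, "twist": 0},
  {"gripper": 0.02, "tx": -0.0306, "ty": -0.0055, "tz": 0, "twist": 0},
  {"gripper": 0.02, "tx": -0.0306, "ty": -0.0055, "tz": 0, "twist": 0},
  {"gripper": 0.02, "tx": -0.0306, "ty": -0.0055, "tz": 0, "twist": 0},
  {"gripper": 0.02, "tx": 0, "ty": 0, "tz": 0, "twist": 0},
  {"gripper": 0.02, "tx": 0, "ty": 0, "tz": 0, "twist": 0},
  {"gripper": 0.02, "tx": 0, "ty": 0, "tz": 0, "twist": 0},
  {"gripper": 0.02, "tx": 0, "ty": 0, "tz": 0, "twist": 0},
])

```text
time_s: 15.63
tool_pos: [0.5434, -0.2844, 0.2886]
ee_rot: [-3.14, -0.002, 1.68]
contact_force: [-0.4, 1.4, -1.1]
gripper_width: 0.023
```

```bash
python3 - <<'E'
from h import *
p=env.get_image("wrist"); save(p,"wrist12",(180,110,330,240),5)
st=env.get_state(); t=st["tool_pos"];print(t,st["ee_rot"],st["contact_force"],st["gripper_width"])
p=env.get_image("scene"); save(p,"scene12",(90,90,230,200),5)
p=env.get_image("side"); save(p,"side12",(270,215,400,345),5)
st=env.get_state(); t=st["tool_pos"];print(t,st["ee_rot"])
E
```

```text
[ 0.54363338 -0.28433929  0.28897922] [-3.14089931e+00 -1.06144773e-03  1.68024986e+00] [-0.57052198  0.23555238 -1.29730667] 0.022510790869811108
[ 0.54380246 -0.28453118  0.28950393] [-3.14148645e+00 -2.76337999e-04  1.68033825e+00]
```

View pics/wrist12.png

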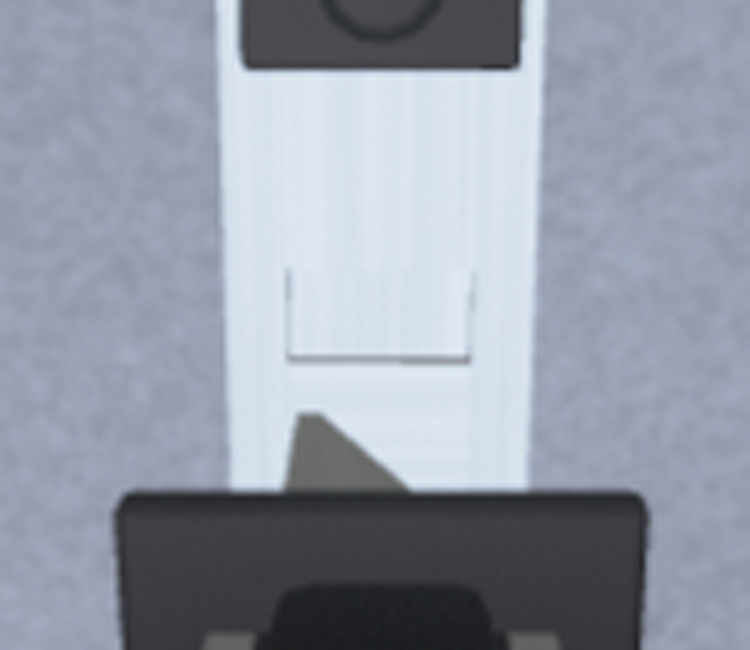

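View pics/scene12.png

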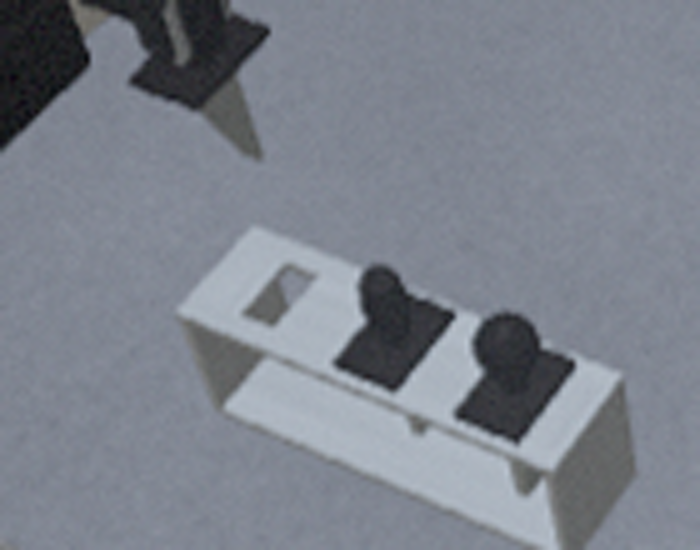

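View pics/side12.png

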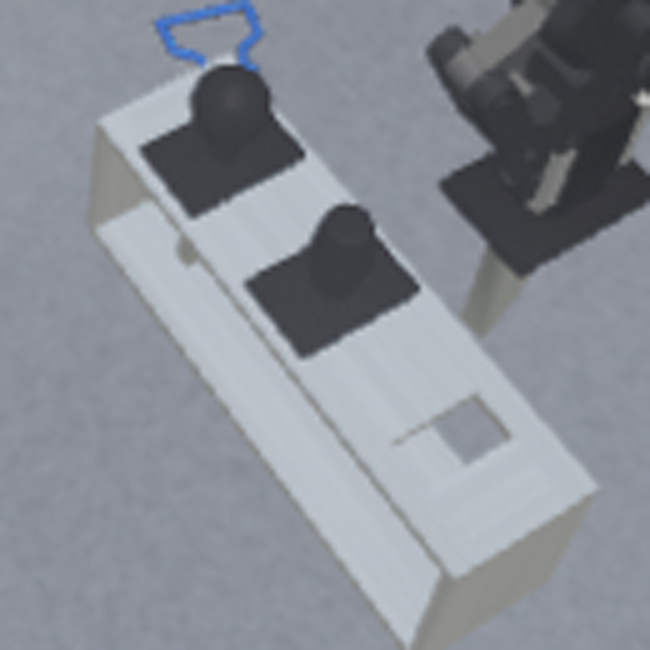

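```bash
python3 - <<'E'
from h import *
p=env.get_image("wrist"); st=env.get_state(); print(st["tool_pos"],st["ee_rot"])
f=lambda x,y:(180+(x+.5)/5-.5,110+(y+.5)/5-.5)
c=np.array([atz(p,f(*q),.086) for q in [(287,268),(475,268),(470,358),(288,358)]]); print(c.round(4),c.mean(0),np.arctan2(*(c[2]-c[3])[[1,0]]))
s=env.get_image("scene"); g=lambda x,y:(90+(x+.5)/5-.5,90+(y+.5)/5-.5)
c=np.array([atz(s,g(*q),.086) for q in [(242,315),(273,326),(318,274),(287,262)]]); print(c.round(4),c.mean(0))
s=env.get_image("side"); g=lambda x,y:(270+(x+.5)/5-.5,215+(y+.5)/5-.5)
c=np.array([atz(s,g(*q),.086) for q in [(393,443),(477,396),(512,436)]]); print(c.round(4),(c[0]+c[2])/2)
E
```

```text
[ 0.54384914 -0.28471532  0.28964698] [ 3.14150945e+00 -1.29829061e-05  1.68026390e+00]
[[ 0.5219 -0.2778  0.086 ]
 [ 0.5643 -0.2733  0.086 ]
 [ 0.5658 -0.2943  0.086 ]
 [ 0.524  -0.2989  0.086 ]] [ 0.54399607 -0.28608204  0.086     ] 0.10795599789929905
[[ 0.5642 -0.293   0.086 ]
 [ 0.5611 -0.2738  0.086 ]
 [ 0.5202 -0.2781  0.086 ]
 [ 0.5227 -0.2981  0.086 ]] [ 0.54203801 -0.28574638  0.086     ]
[[ 0.5215 -0.2778  0.086 ]
 [ 0.5619 -0.2747  0.086 ]
 [ 0.5645 -0.2943  0.086 ]] [ 0.54296456 -0.28603003  0.086     ]
```

Slot centre is (0.5437, −0.286) and the tool needs only −1.5 mm along its x. I'll descend in stages.

>>> step_arm([
  {"gripper": 0.02, "tx": -0.0015, "ty": 0, "tz": 0.012, "twist": 0.001},
  {"gripper": 0.02, "tx": 0, "ty": 0, "tz": 0.02, "twist": 0},
  {"gripper": 0.02, "tx": 0, "ty": 0, "tz": 0.02, "twist": 0},
  {"gripper": 0.02, "tx": 0, "ty": 0, "tz": 0.02, "twist": 0},
  {"gripper": 0.02, "tx": 0, "ty": 0, "tz": 0.012, "twist": 0},
  {"gripper": 0.02, "tx": 0, "ty": 0, "tz": 0.004, "twist": 0},
  {"gripper": 0.02, "tx": 0, "ty": 0, "tz": 0, "twist": 0},
  {"gripper": 0.02, "tx": 0, "ty": 0, "tz": 0, "twist": 0},
])

```text
time_s: 16.6
tool_pos: [0.5441, -0.2875, 0.2022]
ee_rot: [3.141, 0.001, 1.678]
contact_force: [1.5, 0.7, -0.8]
gripper_width: 0.023
```

```bash
python3 - <<'E'
from h import *
p=env.get_image("wrist"); save(p,"wrist13",(180,110,330,240),5)
p=env.get_image("side"); save(p,"side13",(270,215,400,345),5)
st=env.get_state(); t=st["tool_pos"];print(t,st["ee_rot"],st["contact_force"])
E
```

```text
[ 0.54448528 -0.28779881  0.2031154 ] [3.13976432e+00 1.83444050e-03 1.67783964e+00] [ 0.6907374   1.10506951 -1.5507367 ]
```

View pics/wrist13.png

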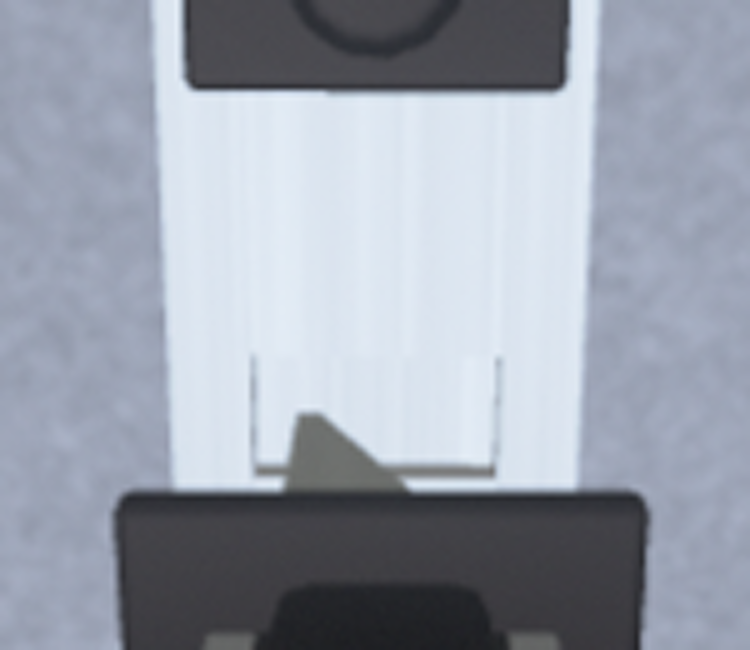

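View pics/side13.png

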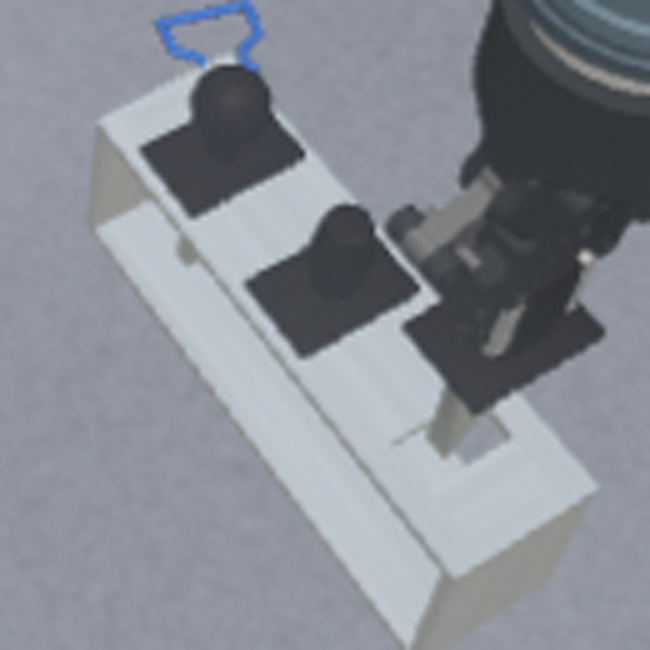

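>>> step_arm([
  {"gripper": 0.02, "tx": 0.0013, "ty": -0.0005, "tz": 0.004, "twist": 0},
  {"gripper": 0.02, "tx": 0, "ty": 0, "tz": 0.009, "twist": 0},
  {"gripper": 0.02, "tx": 0, "ty": 0, "tz": 0.01, "twist": 0},
  {"gripper": 0.02, "tx": 0, "ty": 0, "tz": 0.01, "twist": 0},
  {"gripper": 0.02, "tx": 0, "ty": 0, "tz": 0.01, "twist": 0},
  {"gripper": 0.02, "tx": 0, "ty": 0, "tz": 0.01, "twist": 0},
  {"gripper": 0.02, "tx": 0, "ty": 0, "tz": 0.01, "twist": 0},
  {"gripper": 0.02, "tx": 0, "ty": 0, "tz": 0.007, "twist": 0},
  {"gripper": 0.02, "tx": 0, "ty": 0, "tz": 0, "twist": 0},
  {"gripper": 0.02, "tx": 0, "ty": 0, "tz": 0, "twist": 0},
])

```text
time_s: 17.53
tool_pos: [0.5429, -0.2858, 0.1309]
ee_rot: [-3.141, -0.001, 1.678]
contact_force: [0.1, -0.7, -0.8]
gripper_width: 0.0232
```

```bash
python3 - <<'E'
from h import *
p=env.get_image("side"); save(p,"side14",(270,215,400,345),5)
st=env.get_state(); t=st["tool_pos"];print(t,st["ee_rot"],st["contact_force"])
E
```

```text
[ 0.54328518 -0.28614721  0.13169826] [3.14144028e+00 1.69041804e-04 1.67781866e+00] [ 0.32423198 -0.5879684  -1.19381456]
```

View pics/side14.png

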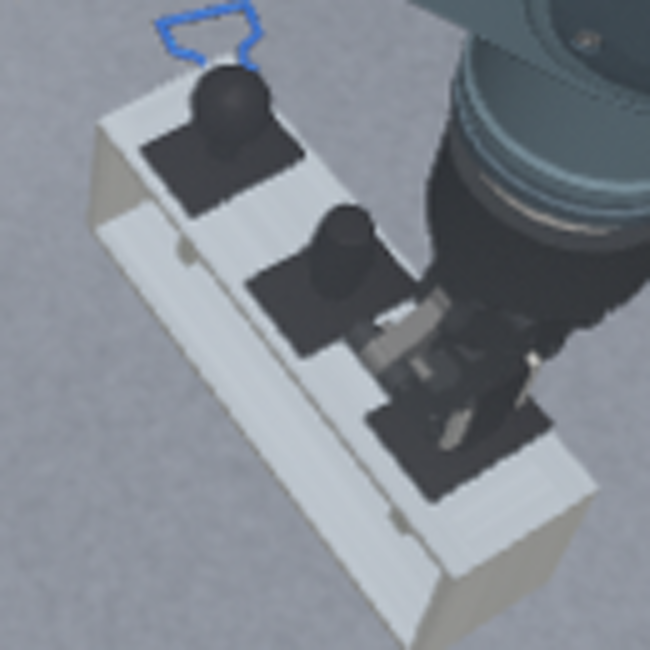

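In the slot, flange about 11 mm above the rack. I'll lower it to seat.

>>> step_arm([
  {"gripper": 0.02, "tx": 0, "ty": 0.0004, "tz": 0.004, "twist": 0},
  {"gripper": 0.02, "tx": 0, "ty": 0, "tz": 0.004, "twist": 0},
  {"gripper": 0.02, "tx": 0, "ty": 0, "tz": 0.002, "twist": 0},
  {"gripper": 0.02, "tx": 0, "ty": 0, "tz": 0.001, "twist": 0},
  {"gripper": 0.02, "tx": 0, "ty": 0, "tz": 0, "twist": 0},
  {"gripper": 0.02, "tx": 0, "ty": 0, "tz": 0, "twist": 0},
  {"gripper": 0.02, "tx": 0, "ty": 0, "tz": 0, "twist": 0},
])

```text
time_s: 18.17
tool_pos: [0.5436, -0.286, 0.1208]
ee_rot: [3.141, 0.0, 1.678]
contact_force: [-0.1, -0.2, -2.6]
gripper_width: 0.0229
```

>>> step_arm([
  {"gripper": 0.02, "tx": 0, "ty": 0, "tz": 0.0006, "twist": 0},
  {"gripper": 0.02, "tx": 0, "ty": 0, "tz": 0, "twist": 0},
  {"gripper": 0.02, "tx": 0, "ty": 0, "tz": 0, "twist": 0},
])

```text
time_s: 18.42
tool_pos: [0.5435, -0.286, 0.1201]
ee_rot: [3.141, 0.0, 1.678]
contact_force: [0.6, -0.0, -1.7]
gripper_width: 0.023
```

>>> step_arm([
  {"gripper": 0.02, "tx": 0, "ty": 0, "tz": 0.0006, "twist": 0},
  {"gripper": 0.02, "tx": 0, "ty": 0, "tz": 0, "twist": 0},
  {"gripper": 0.02, "tx": 0, "ty": 0, "tz": 0, "twist": 0},
])

```text
time_s: 18.67
tool_pos: [0.5435, -0.286, 0.12]
ee_rot: [3.142, 0.0, 1.678]
contact_force: [-2.7, 1.7, 5.7]
gripper_width: 0.0229
```

Contact at 5.7 N with TCP z = 0.120, the same as at the grasp, so it is seated. Releasing.

>>> step_arm([
  {"gripper": 0.03, "tx": 0, "ty": 0, "tz": 0, "twist": 0},
  {"gripper": 0.04, "tx": 0, "ty": 0, "tz": 0, "twist": 0},
  {"gripper": 0.055, "tx": 0, "ty": 0, "tz": 0, "twist": 0},
  {"gripper": 0.07, "tx": 0, "ty": 0, "tz": 0, "twist": 0},
  {"gripper": 0.0854, "tx": 0, "ty": 0, "tz": 0, "twist": 0},
  {"gripper": 0.0854, "tx": 0, "ty": 0, "tz": 0, "twist": 0},
  {"gripper": 0.0854, "tx": 0, "ty": 0, "tz": 0, "twist": 0},
  {"gripper": 0.0854, "tx": 0, "ty": 0, "tz": 0, "twist": 0},
])

```text
time_s: 19.33
tool_pos: [0.5435, -0.286, 0.1193]
ee_rot: [3.142, -0.0, 1.678]
contact_force: [-0.2, -0.1, -0.4]
gripper_width: 0.0856
```

```bash
python3 - <<'E'
from h import *
p=env.get_image("wrist"); save(p,"wrist15",None,1.5)
st=env.get_state(); print(st["tool_pos"],st["contact_force"],st["gripper_width"])
E
```

```text
[ 0.54349641 -0.2859623   0.1193548 ] [ 0.49575071  0.22827795 -0.5325114 ] 0.08570150123758527
```

View pics/wrist15.png

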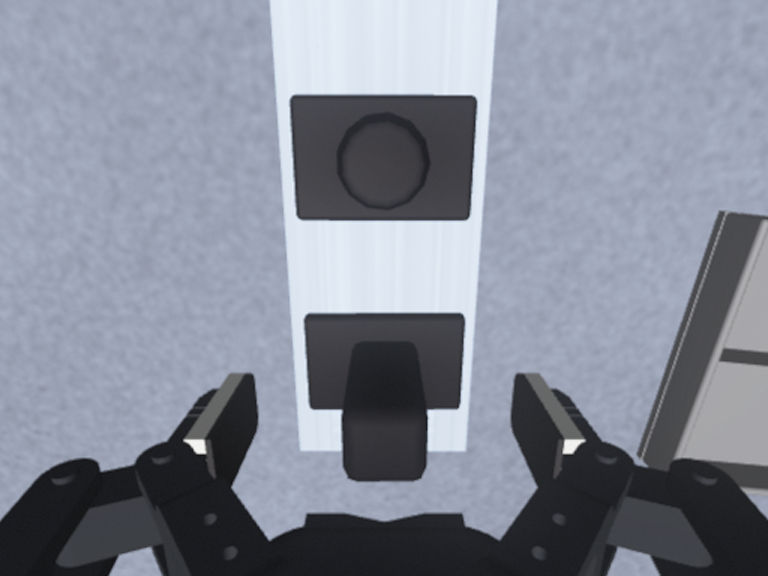

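Jaws clear, wedge upright. Retreating straight up.

>>> step_arm([
  {"gripper": 0.0854, "tx": 0, "ty": 0, "tz": -0.008, "twist": 0},
  {"gripper": 0.0854, "tx": 0, "ty": 0, "tz": -0.015, "twist": 0},
  {"gripper": 0.0854, "tx": 0, "ty": 0, "tz": -0.02, "twist": 0},
  {"gripper": 0.0854, "tx": 0, "ty": 0, "tz": -0.025, "twist": 0},
  {"gripper": 0.0854, "tx": 0, "ty": 0, "tz": -0.025, "twist": 0},
  {"gripper": 0.0854, "tx": 0, "ty": 0, "tz": -0.025, "twist": 0},
  {"gripper": 0.0854, "tx": 0, "ty": 0, "tz": -0.02, "twist": 0},
  {"gripper": 0.0854, "tx": 0, "ty": 0, "tz": -0.01, "twist": 0},
  {"gripper": 0.0854, "tx": 0, "ty": 0, "tz": 0, "twist": 0},
  {"gripper": 0.0854, "tx": 0, "ty": 0, "tz": 0, "twist": 0},
])

```text
time_s: 20.22
tool_pos: [0.5435, -0.2859, 0.2674]
ee_rot: [3.141, 0.0, 1.678]
contact_force: [-0.0, 0.4, -1.4]
gripper_width: 0.0856
```

```bash
python3 - <<'E'
from h import *
p=env.get_image("side"); save(p,"side16",(190,100,400,340),2.5)
p=env.get_image("scene"); save(p,"scene16",(60,90,320,280),3)
st=env.get_state(); print(st["time_s"],st["tool_pos"],st["contact_force"],st["gripper_width"])
E
```

```text
20.3167 [ 0.54277996 -0.285415    0.26550841] [ 0.10675614 -1.03709105 -0.27151479] 0.08526179568876369
```

View pics/side16.png

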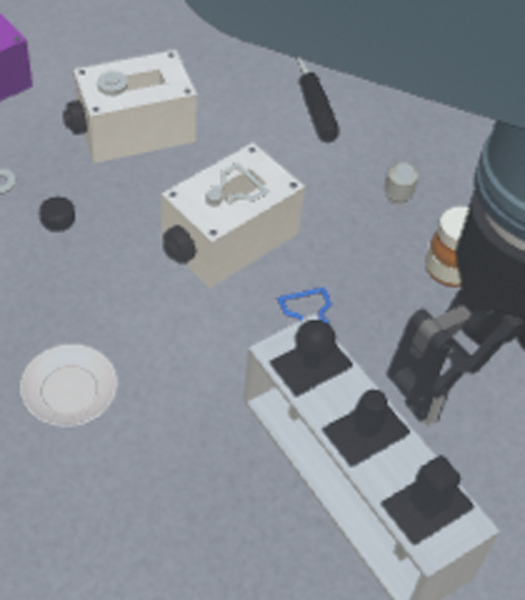

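View pics/scene16.png

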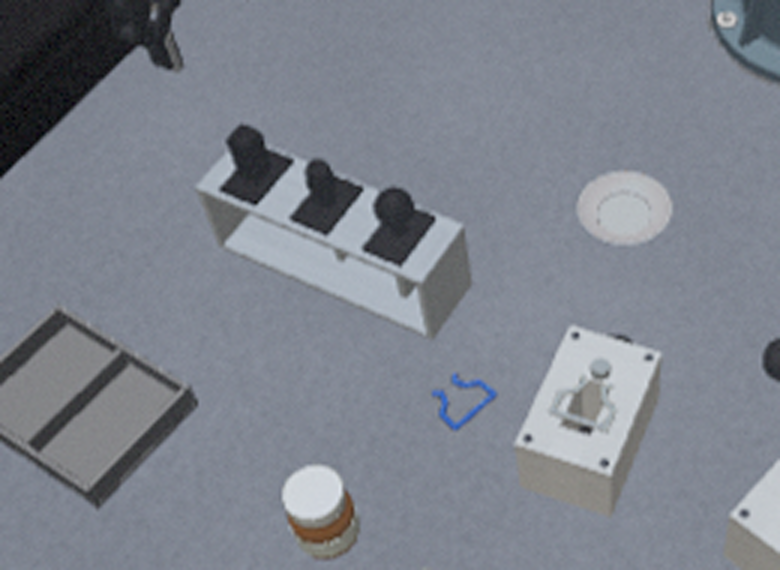

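The wedge stands in its slot, with the handle at scene crop (247,150). The clip lies flat over the pocket at (585,405), off the post, and the gripper is clear. Handing in.

```bash
python3 - <<'E'
from h import *
print(env.job_done())
E
```

```text
the job is handed in; nothing more can be done
None
```

The job is done and handed in at about 20.3 s. The clip is off the post and the wedge is back upright in its own slot.

**What I did:** I took the square-handled wedge from the rack and pushed it straight down inside the clip, flat face about 4 to 5 mm from the post. At full depth the flange was about 13.7 mm above the housing top. I then drew it straight up and lowered it into its slot until it touched (5.7 N at the same height as when I gripped it).

**Final pictures:** The clip lies flat on top of the housing over the pocket, and the gripper never came near it. The blue clip, the purple housing, the other white housing and the other tools look untouched. The largest force in the readings I took was about 6 N.

**Checks that disagreed:**
- **Flange depth:** a raw camera edge check read the flange about 2 to 3 mm higher than the arm position did. The same check, on the picture of the wedge seated in the rack, gave the same error. I took it as camera bias and trusted the arm reading.
- **Arm position:** the readings wandered by about 1 mm throughout.

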